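Load rinsed pump parts and hold the air plunger at half travel

TASK

Blow-dry the rinsed pump parts: put the pump rotor, the brass hose fitting and the clear flow meter, in any order, inside the steel drying tray so that none hangs on the rim. Only when all three are in and let go, press the air valve's spring plunger to half travel, with the collar's edge in the middle of the green band, never down to its stop (full blast would blow the parts away), and finish while still holding it there. Leave the beaker, the screwdriver and the bottle where they are.

Things in the scene. Friction and masses are not known exactly. Their poses are not given: they have to be found in the camera images.
- tray: Fixed open steel drying tray with dark slots in its floor and a thin copper air pipe (14 mm thick, top 27 mm high) outside each short side. Outside 150 (x) by 220 (y) by 40 mm high, walls 4 mm, inner floor 4 mm above the bench. Over the pipes it is 248 mm long. Origin: centre of its underside, on the bench; x across, y along, z up. Stands left or right on the far side of the work area; the valve takes the other place.
- valve: Fixed air valve: grey box 90 x 90 x 55 mm with a black collar 52 mm across on top, the collar's upper edge 70 mm above the bench; a brass stub 18 mm thick sticks 14 mm out of its +x face. Origin: centre of its underside, on the bench, z up. The plunger stands upright in the middle of the collar.
- plunger (a joint): Downward travel of the valve's plunger in m: 0 released (up), 0.030 at its bottom stop. A spring pushes it up: about 3 N to start it moving, about 8 N at half travel (0.015), about 13 N at the stop. Its stem is 32 mm thick and shows three bands, each 10 mm high, above the collar when released: white (lowest), green, red (highest). Pressed 10 to 20 mm, the collar's edge lies in the green band.
- plunger_top (a point): Centre of the flat top of the plunger's black head (40 mm across, 14 mm thick); 114 mm above the bench when released, 99 mm at half travel. Moves with the plunger.
- rotor: Pump rotor standing upright: a roller cage 52 mm across and 26 mm high (black disc below, three white rollers, blue disc on top) and a steel hub 18 mm in diameter from 26 to 54 mm height on its axis. About 120 g. Origin: centre of its underside, z up along the hub.
- rotor_mid (a point): Point on the rotor's axis 16 mm above its underside.
- fitting: Brass hose fitting standing upright: a flange 30 mm across and 12 mm high, and above it a round ribbed barb about 14 to 16 mm thick up to 46 mm height. About 70 g. Origin: centre of its underside, z up along the barb.
- fitting_mid (a point): Point on the fitting's axis 18 mm above its underside.
- flowmeter: Clear flow meter lying flat: a block 90 (x) by 28 (y) by 24 mm high with a white back, a red float ball inside and a black round knob 18 mm thick sticking 14 mm out of its -x end. About 90 g. Origin: centre of the block's underside; x along the block away from the knob, z up.
- flowmeter_mid (a point): Centre of the flow meter's block, 12 mm above its underside.
- beaker: Bystander: glass beaker, 54 mm across, 65 mm high, between the tray and the valve. Origin: centre of its underside.
- screwdriver: Bystander: screwdriver with a blue handle lying at the left side of the work area. Origin: under its middle.
- bottle: Bystander: amber bottle, 52 mm across, 110 mm high, at the right side of the work area. Origin: centre of its underside.
There are look-alikes about, which are no part of the job. Several things look just like the valve: the one meant starts nearest to the robot's base.

How it is judged:
By the outcome, as a careful person would: the job done as asked, in the order asked, and still so for the second after the job is handed in, while the arm keeps its last pose, push and grip.
It also fails if it takes over 72 s, if anything falls off the work surface, if the arm or the gripper's body presses on something with over 40 N, if the wrist force passes 120 N, or if a joint passes its speed limit or range.

ROBOT

A 6-joint arm with a two-finger parallel gripper is mounted at the origin on the work surface. World frame = base frame: x ahead of the robot, y to its left, z up, the work surface at z = 0. Lengths are in mm, angles in rad, forces in N, time in s.
With the tool pointing down it reaches from about 375 to 925 mm from the base axis. Payload 5.7 kg.
Tool frame: the origin (TCP) lies on the centre line of the jaws, within the pads' length; the fingertips stand 22 mm ahead of it and the grasp point (between the pads) lies 3 mm ahead of it; z points along the fingers, y is the direction in which the jaws open and shut (so a half turn about z gives the same grasp; the last joint's range is limited). The gripper opens to 88 mm and grips with 3 to 60 N. Pads are 20 mm wide; open, the fingers measure 115 mm over their backs; the gripper's body (75 mm by 178 mm) begins 61 mm behind the grasp point.
Start: joints at [-1.404, 0.359, 1.51, -0, 1.272, -0.115], TCP at [166.836, -576.305, 218.723] pointing down, gripper open.
Joint ranges: [-2.97, 2.97], [-1.01, 2.36], [0.21, 2.38], [-0.96, 4.11], [0.2, 2.71], [-2.98, 2.98]. Speed limits (rad/s): [2.39, 2.39, 3.14, 3.14, 3.14, 3.14].

INTERFACE

Orientations are given as a rotation vector (axis times angle).
In Python, from cell import r gives the robot as it stands. The module is installed in compiled form; this text tells all that it offers.
- The arm moves only by the tool send_rows, never from a script. Its argument "targets" is a list of rows, each a list of 7 numbers: the shift along the tool's x, y, z in mm, then the turn, a rotation vector about the tool's x, y, z in degrees, then the opening, from 0 (shut) to 1 (fully open). A call has 1 to 5 rows; each row shifts and turns the commanded pose from where the row before left it, along the tool's axes as they then stand; what a row does not reach is not made up. A row lasts 1/10 s, in which the tool goes at most 50 mm and 8.59 degrees, less where a joint would pass 70% of its speed; a pose out of reach is approached as far as the arm can. A call with a gripper value outside its range is refused whole. The fingers move at their own pace and stop on an object; the grip force is fixed at half the most. Time passes only in rows, so rows that do not move let the fingers close. It gives the time, the measured TCP pose, the force and the opening at its end, in the units of the state.
- r.sense(): the state, without advancing time (a new reading comes with each control period).
- r.capture(name): name is "scene" or "top" or "wrist"; returns a dict with "image" (384x512x3 uint8, red, green, blue), "K" (3x3 intrinsics, pixels), "k1" (the pictures are not rectified: a ray, as slopes to the right and down, at radius r is drawn at 1 + k1 r^2 times it, then the intrinsics apply), "R" (3x3) and "t" (3): a world point X has camera coordinates R X + t. Camera axes: x right, y down, z forward; pixel columns grow to the right and rows downward; lengths in mm; the calibration is good to about 2 mm. A picture is of the moment at which its call begins. There is no depth.
- r.sign_off(): hands the job in, once; it reports no verdict.
The state is a dict: "time_s": time; "q": joint angles; "joint_velocities": joint speeds; "effort": joint torques, N m; "tcp_pos": TCP position; "tool_rot": TCP orientation; "ft_force": force on the tool from outside, world axes, zero at the start; "ft_torque": the same for the moment, N m; "opening": finger opening in mm.
Only numpy, scipy, OpenCV 4.12 (cv2) and the standard library are available. Lean on these libraries where they do the work, as an engineer would, in place of code of your own. Each camera call takes 0.05 s, during which the arm holds its last target.

## Working session

There is one attempt and no reset: what is moved stays moved. The work goes in short steps, Python scripts to look and compute and a tool call to move; the robot and the scene stay as the last step left them, time stands still between calls to the robot, and variables do not carry over. Pictures are saved under pics/ and viewed, and the job is handed in when it is done.

Besides the shell and the picture viewer there is one more tool, called as name(argument=value, ...) on one line, values as JSON. send_rows: Moves the arm, as the interface text tells. Its arguments: {"type":"object","properties":{"targets":{"type":"array","items":{"type":"array","items":{"type":"number"}}}},"required":["targets"]}

```bash
mkdir -p pics; cat > h.py <<'E'
import numpy as np, cv2
from cell import r
def save(name,fn,img=None,crop=None,scale=1):
    c=r.capture(name) if img is None else img
    im=c["image"][:,:,::-1]
    if crop: x0,y0,x1,y1=crop; im=im[y0:y1,x0:x1]
    im=cv2.resize(np.ascontiguousarray(im),None,fx=scale,fy=scale,interpolation=cv2.INTER_CUBIC)
    cv2.imwrite("pics/"+fn,im); return c
def ray(c,u,v):
    K=c["K"];x=(u-K[0,2])/K[0,0];y=(v-K[1,2])/K[1,1]
    rd=np.hypot(x,y);s=rd
    for _ in range(50): s=rd/(1+c["k1"]*s*s)
    f=s/rd if rd>0 else 1
    R=c["R"];d=R.T@np.array([x*f,y*f,1]);o=-R.T@c["t"];return o,d
def at(c,u,v,z):
    o,d=ray(c,u,v);return o+d*(z-o[2])/d[2]
def proj(c,X):
    p=c["R"]@np.array(X,float)+c["t"];a=p[:2]/p[2];a=a*(1+c["k1"]*(a@a))
    return c["K"][0,0]*a[0]+c["K"][0,2],c["K"][1,1]*a[1]+c["K"][1,2]
E
python3 - <<'E'
from h import *
import pickle
for n in("scene","top"):
    c=save(n,n+"0.png",scale=1.56);pickle.dump(c,open(n+"0.pkl","wb"));print(n,c["K"],c["k1"],-c["R"].T@c["t"])
s=r.sense();print(s)
E
```

```text
scene [[452.97976742   0.         260.11984129]
 [  0.         452.97976742 194.39775738]
 [  0.           0.           1.        ]] -0.0824543275301305 [1650.4610795   288.11980109  951.30988509]
top [[371.20359161   0.         255.03645069]
 [  0.         371.20359161 191.89921412]
 [  0.           0.           1.        ]] -0.0062407540771178376 [ 493.97384755   18.45273935 1099.23141825]
{'time_s': 0.1, 'q': array([-1.40412648e+00,  3.59438235e-01,  1.51132437e+00, -5.19411412e-06,
        1.27250965e+00, -1.15102275e-01]), 'joint_velocities': array([ 0.00112948, -0.00277545, -0.00379864, -0.00154387,  0.00125036,
       -0.00131111]), 'effort': array([ 3.83604975e-04, -5.16358995e+01, -2.71407688e+01,  6.75226073e-02,
        2.77474907e-02, -2.59468453e-05]), 'tcp_pos': array([ 166.71825927, -575.71022705,  217.99047256]), 'tool_rot': array([-3.10880302e+00, -4.40910490e-01,  7.57715030e-05]), 'ft_force': array([ 0.33439605, -0.08690852,  0.28485131]), 'ft_torque': array([-0.02074395,  0.04172495, -0.02686258]), 'opening': 88.21098909264839}
```

View pics/scene0.png

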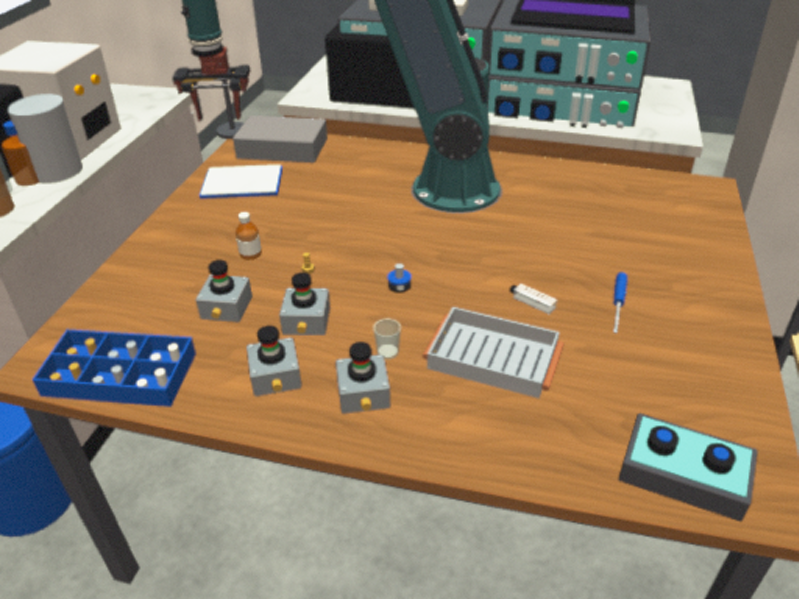

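View pics/top0.png

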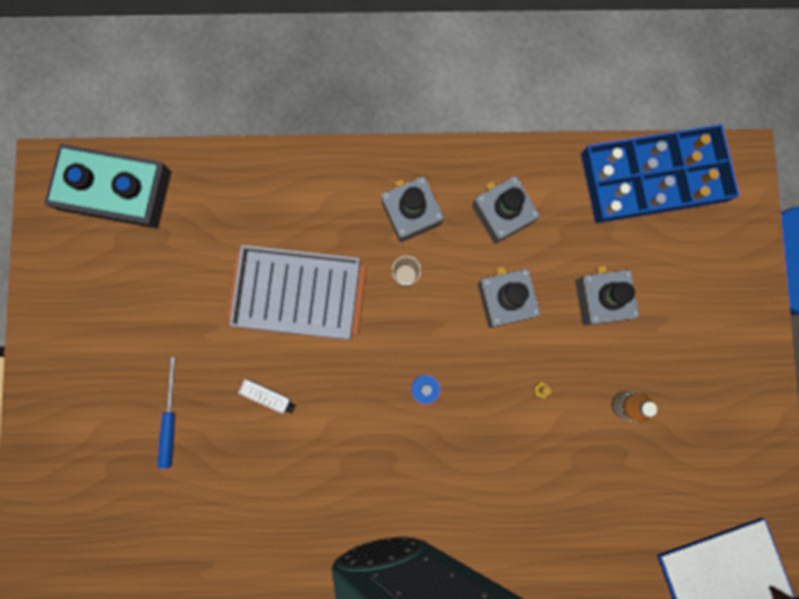

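The top view (shown at 1.56x) has four valve look-alikes at (412,207), (506,208), (510,297) and (608,295). The tray is at (297,292), beaker (405,270), rotor (426,390), fitting (542,390), flow meter (266,396), bottle (636,406) and screwdriver (168,415). Next I'll take enlarged crops.

```bash
python3 - <<'E'
from h import *
import pickle
c=pickle.load(open("top0.pkl","rb"));s=pickle.load(open("scene0.pkl","rb"))
save("","t1.png",c,(140,150,280,270),5.6)
save("","t2.png",c,(260,105,420,225),5)
save("","t3.png",c,(260,215,420,275),5)
save("","s1.png",s,(120,130,260,265),4.4)
for u,v in((412,207),(506,208),(510,297),(608,295)):
    X=at(c,u/1.5625,v/1.5625,60);print(X,np.hypot(*X[:2]))
E
```

```text
[781.710006   -23.24480169  60.        ] 782.0555314549587
[ 777.37591096 -196.26003874   60.        ] 801.7676158024193
[ 612.4140027  -197.17134503   60.        ] 643.3719375276098
[ 613.18292159 -375.57073484   60.        ] 719.05957486418
```

View pics/t1.png

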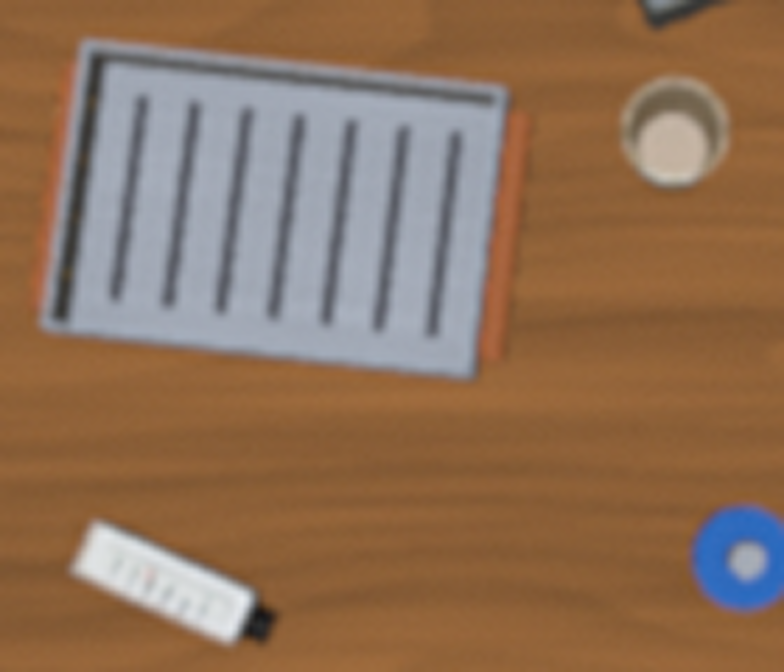

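View pics/t2.png

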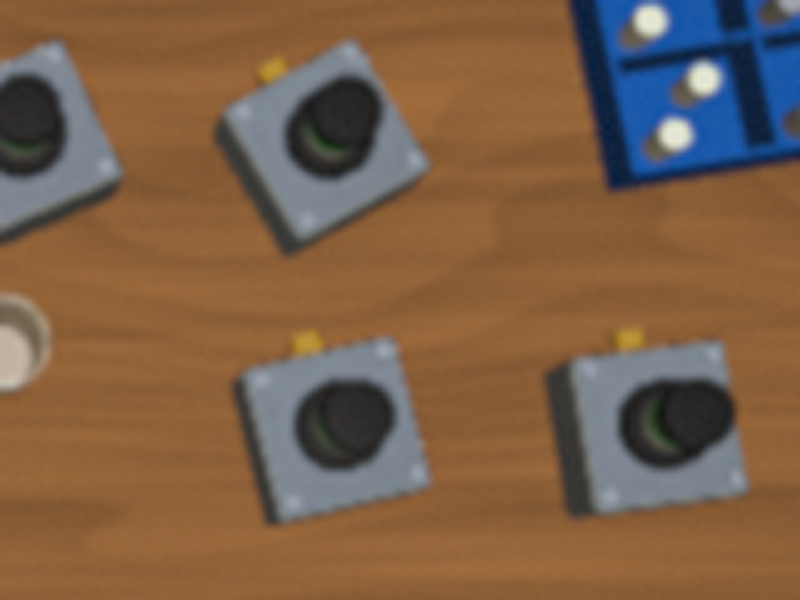

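View pics/t3.png

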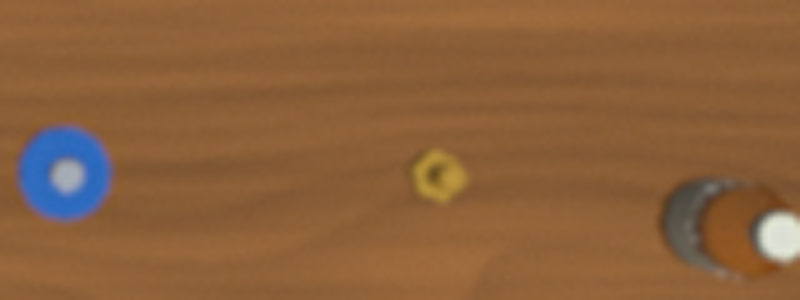

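View pics/s1.png

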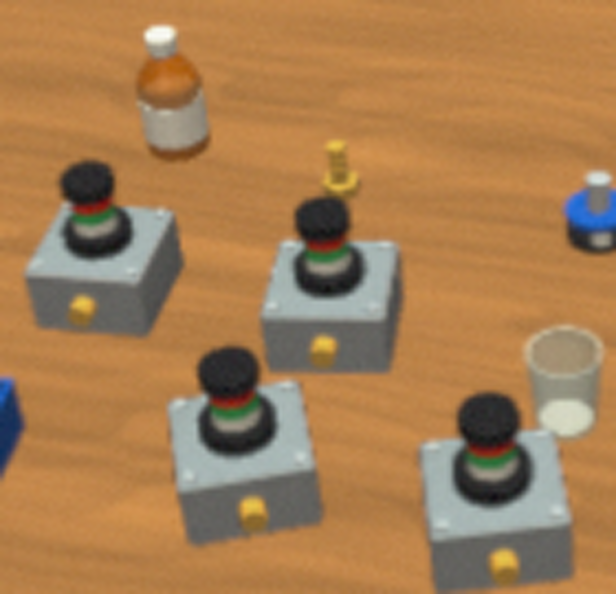

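```bash
python3 - <<'E'
from h import *
import pickle
np.set_printoptions(precision=1,suppress=True)
c=pickle.load(open("top0.pkl","rb"));s=pickle.load(open("scene0.pkl","rb"))
def P(u,v,sc,ox,oy,z,cc=c): return at(cc,(u+.5)/sc-.5+ox,(v+.5)/sc-.5+oy,z)
def quad(n,pts,sc,ox,oy,z):
    q=np.array([P(u,v,sc,ox,oy,z) for u,v in pts]);print(n,q.mean(0),[np.linalg.norm(q[i]-q[(i+1)%4]).round(1) for i in range(4)],[np.degrees(np.arctan2(*(q[(i+1)%4]-q[i])[1::-1])).round(1) for i in range(4)])
quad("tray",[(82,40),(508,88),(475,378),(40,328)],5.6,140,150,40)
quad("fm",[(95,520),(258,592),(232,646),(70,572)],5.6,140,150,24)
quad("valve",[(243,375),(393,340),(430,485),(277,522)],5,260,105,55)
print("rotor disc",P(743,557,5.6,140,150,26),P(65,173,5,260,215,26),"hub",P(748,561,5.6,140,150,54))
print("fit",P(440,175,5,260,215,12),P(452,178,5,260,215,46))
print("head",P(360,419,5,260,105,114)); print("beaker rim",P(675,132,5.6,140,150,65))
print("bottle cap",P(782,236,5,260,215,110))
# scene cross-check: s1 scale4.4 offset 120,130
print("scene: head",P(322,215,4.4,120,130,114,s),"fit top",P(336,148,4.4,120,130,46,s),"rotor hub",P(597,180,4.4,120,130,54,s))
from scipy.spatial.transform import Rotation as Ro
print(Ro.from_rotvec(r.sense()["tool_rot"]).as_matrix())
E
```

```text
tray [631.1 193.8  40. ] [np.float64(221.7), np.float64(150.4), np.float64(222.9), np.float64(150.0)] [np.float64(-97.4), np.float64(173.0), np.float64(82.5), np.float64(-7.4)]
fm [441.3 253.4  24. ] [np.float64(91.5), np.float64(29.9), np.float64(91.2), np.float64(28.9)] [np.float64(-114.4), np.float64(154.0), np.float64(64.9), np.float64(-25.5)]
valve [ 611.4 -199.2   55. ] [np.float64(88.5), np.float64(85.2), np.float64(89.7), np.float64(85.7)] [np.float64(-77.7), np.float64(-168.2), np.float64(102.6), np.float64(11.0)]
rotor disc [448.9 -42.3  26. ] [448.5 -43.3  26. ] hub [448.1 -43.2  54. ]
fit [ 442.8 -262.1   12. ] [ 442.6 -260.1   46. ]
head [ 610.6 -200.1  114. ]
beaker rim [662.9 -10.6  65. ]
bottle cap [ 412.1 -416.9  110. ]
scene: head [ 614.9 -195.   114. ] fit top [ 444.3 -255.    46. ] rotor hub [449.9 -38.7  54. ]
[[ 1.   0.3 -0. ]
 [ 0.3 -1.   0. ]
 [ 0.  -0.  -1. ]]
```

Candidates for the valve, as 1.56x top pixels with distance from the base: (412,207) 782 mm, (506,208) 802 mm, (510,297) 643 mm and (608,295) 719 mm. I choose (510,297). The crop confirms it has a brass stub, a collar and the coloured bands.

The rotor, fitting and flow meter near the robot have no loose doubles. The small parts in the blue bin at (660,172) are not involved. I'll start with the fitting.

```bash
cat >> h.py <<'E'
from scipy.spatial.transform import Rotation as Ro
def plan(tgt,yaw,n):
    s=r.sense();R=Ro.from_rotvec(s["tool_rot"]).as_matrix();p=s["tcp_pos"]
    y0=np.degrees(np.arctan2(R[1,0],R[0,0]));dy=(yaw-y0+180)%360-180
    print("from",p.round(1),"yaw",y0.round(1),"tilt",R[:,2].round(3),"F",s["ft_force"].round(1),"open",round(s["opening"],1),"t",s["time_s"],"j6",s["q"][5].round(2))
    d=(np.array(tgt)-p)/n
    for i in range(n):
        a=np.radians(y0+dy*i/n)
        print([round(d@np.array(v),1) for v in((np.cos(a),np.sin(a),0),(np.sin(a),-np.cos(a),0),(0,0,-1))],round(-dy/n,2))
E
python3 -c "
from h import *
plan((443,-260,190),82.5,10)"
```

```text
from [ 166.7 -575.7  218. ] yaw 16.1 tilt [-0.     0.002 -1.   ] F [ 0.3 -0.1  0.3] open 88.2 t 0.1 j6 -0.12
[np.float64(35.3), np.float64(-22.6), np.float64(2.8)] -6.64
[np.float64(37.7), np.float64(-18.4), np.float64(2.8)] -6.64
[np.float64(39.6), np.float64(-13.9), np.float64(2.8)] -6.64
[np.float64(40.9), np.float64(-9.3), np.float64(2.8)] -6.64
[np.float64(41.7), np.float64(-4.5), np.float64(2.8)] -6.64
[np.float64(42.0), np.float64(0.4), np.float64(2.8)] -6.64
[np.float64(41.6), np.float64(5.2), np.float64(2.8)] -6.64
[np.float64(40.7), np.float64(10.0), np.float64(2.8)] -6.64
[np.float64(39.3), np.float64(14.6), np.float64(2.8)] -6.64
[np.float64(37.4), np.float64(19.1), np.float64(2.8)] -6.64
```

send_rows(targets=[[35, -23, 3, 0, 0, -6.6, 0.6], [38, -18, 3, 0, 0, -6.6, 0.6], [40, -14, 3, 0, 0, -6.6, 0.6], [41, -9, 3, 0, 0, -6.6, 0.6], [42, -4.5, 3, 0, 0, -6.6, 0.6]])

```text
time_s: 0.6
tcp_pos: [306.7, -416.8, 203.3]
tool_rot: [-2.854, -1.312, -0.0]
ft_force: [0.4, 0.0, 0.7]
opening: 53.5
```

send_rows(targets=[[42, 0, 3, 0, 0, -6.6, 0.6], [42, 5, 3, 0, 0, -6.6, 0.6], [41, 10, 3, 0, 0, -6.6, 0.6], [39, 15, 3, 0, 0, -6.6, 0.6], [37, 19, 3, 0, 0, -6.6, 0.6]])

```text
time_s: 1.1
tcp_pos: [445.5, -259.3, 188.5]
tool_rot: [-2.363, -2.069, 0.0]
ft_force: [-0.4, -0.1, -0.6]
opening: 52.5
```

```bash
python3 - <<'E'
from h import *
plan((443,-260,110),82.5,3)
c=save("wrist","w1.png",scale=1.5)
print(proj(c,(443,-261,46)),proj(c,(443,-261,12)),-c["R"].T@c["t"],c["k1"],c["K"])
E
```

```text
from [ 445.5 -259.3  188.5] yaw 82.4 tilt [-0.  0. -1.] F [-0.4 -0.1 -0.6] open 52.5 t 1.1 j6 -0.53
[np.float64(-0.4), np.float64(-0.8), np.float64(26.2)] -0.03
[np.float64(-0.3), np.float64(-0.8), np.float64(26.2)] -0.03
[np.float64(-0.3), np.float64(-0.8), np.float64(26.2)] -0.03
(np.float64(250.67267689075004), np.float64(181.8429450918802)) (np.float64(250.75617646084444), np.float64(174.62973390489145)) [ 453.09938492 -191.72095638  354.68167588] 0.030696466988778533 [[334.89877636   0.         251.38641782]
 [  0.         334.89877636 191.28089341]
 [  0.           0.           1.        ]]
```

View pics/w1.png

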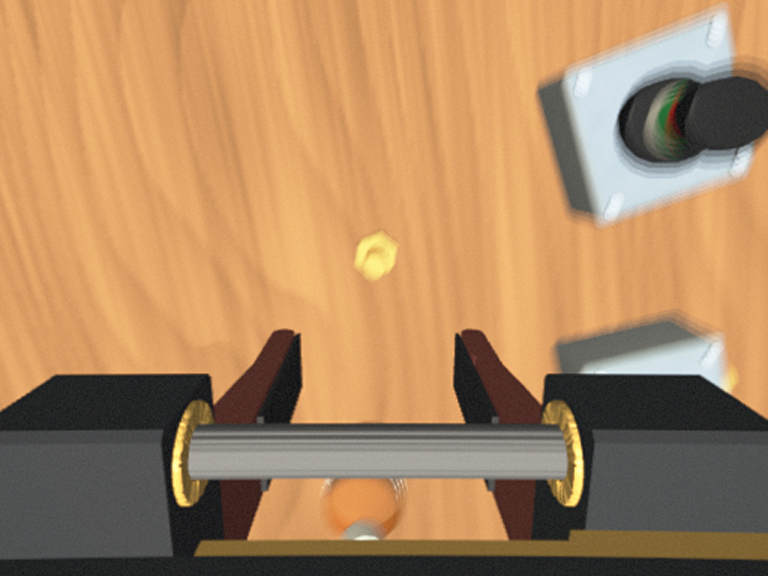

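The wrist view shows the fitting at (375,258), blurred because the arm is still moving. I'll let it settle and look again.

send_rows(targets=[[0, 0, 10, 0, 0, 0, 0.6], [0, 0, 0, 0, 0, 0, 0.6]])

```text
time_s: 1.35
tcp_pos: [443.6, -260.4, 177.2]
tool_rot: [-2.367, -2.062, 0.002]
ft_force: [-0.2, -0.1, 0.2]
opening: 53.1
```

```bash
python3 - <<'E'
from h import *
plan((443,-260,110),82.5,3)
c=save("wrist","w2.png",crop=(200,130,300,220),scale=7)
import pickle;pickle.dump(c,open("w2.pkl","wb"))
for P in((443,-261,46),(443,-261,12)):
  u,v=proj(c,P);print((u-200)*7,(v-130)*7)
E
```

```text
from [ 443.6 -260.4  177.2] yaw 82.1 tilt [-0.003  0.001 -1.   ] F [-0.2 -0.1  0.2] open 53.1 t 1.35 j6 -0.53
[np.float64(0.1), np.float64(-0.2), np.float64(22.4)] -0.12
[np.float64(0.1), np.float64(-0.2), np.float64(22.4)] -0.12
[np.float64(0.1), np.float64(-0.2), np.float64(22.4)] -0.12
370.5745231978434 372.88759036991473
370.20543506039223 319.92470691221695
```

View pics/w2.png

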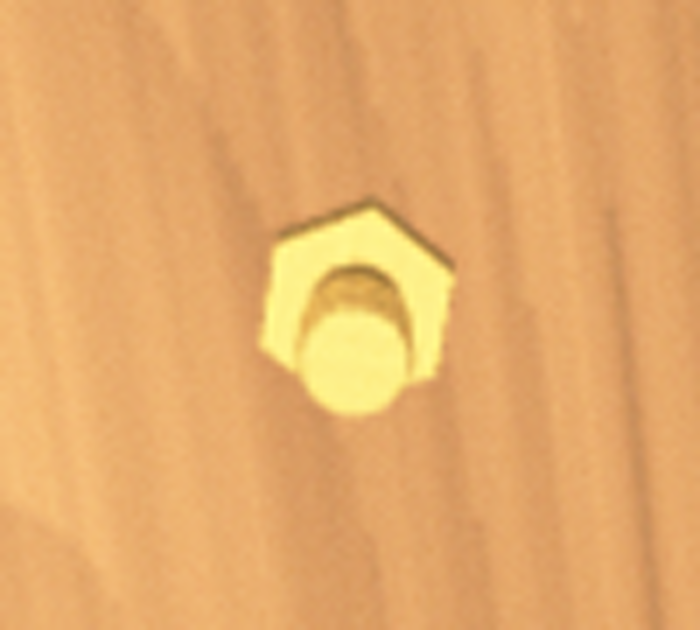

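The barb top is at (355,361) in the crop and the flange around (358,300), so the fitting is about 2 mm towards -x of the first estimate. Descending.

send_rows(targets=[[0, -1.5, 35, 0, 0, 0, 0.5], [0, 0, 35, 0, 0, 0, 0.5], [0, 0, 35, 0, 0, 0, 0.5], [0, 0, 28, 0, 0, 0, 0.5], [0, 0, 6, 0, 0, 0, 0.5]])

```text
time_s: 1.9
tcp_pos: [440.4, -260.5, 37.2]
tool_rot: [-2.367, -2.057, 0.002]
ft_force: [0.0, -0.7, 0.0]
opening: 43.7
```

send_rows(targets=[[0, 0, 0, 0, 0, 0, 0.5], [0, 0, 0, 0, 0, 0, 0], [0, 0, 0, 0, 0, 0, 0], [0, 0, 0, 0, 0, 0, 0], [0, 0, 0, 0, 0, 0, 0]])

```text
time_s: 2.4
tcp_pos: [443.8, -261.0, 40.7]
tool_rot: [2.367, 2.063, 0.001]
ft_force: [-0.5, -1.0, 0.1]
opening: 15.1
```

send_rows(targets=[[0, 0, -20, 0, 0, 0, 0], [0, 0, -35, 0, 0, 0, 0], [0, 0, -45, 0, 0, 0, 0], [0, 0, -40, 0, 0, 0, 0], [0, 0, 0, 0, 0, 0, 0]])

```text
time_s: 2.9
tcp_pos: [446.6, -263.0, 185.6]
tool_rot: [2.36, 2.057, 0.003]
ft_force: [-0.2, -0.2, -1.9]
opening: 0.5
```

```bash
python3 - <<'E'
from h import *
plan((655,125,180),82.5,10)
c=save("wrist","w3.png",scale=1.2)
c=save("top","t4.png",scale=1.56)
E
```

```text
from [ 446.6 -263.   185.6] yaw 82.2 tilt [ 0.009 -0.007 -1.   ] F [-0.2 -0.2 -1.9] open 0.5 t 2.9 j6 -0.53
[np.float64(41.3), np.float64(15.4), np.float64(0.6)] -0.03
[np.float64(41.3), np.float64(15.4), np.float64(0.6)] -0.03
[np.float64(41.3), np.float64(15.4), np.float64(0.6)] -0.03
[np.float64(41.3), np.float64(15.4), np.float64(0.6)] -0.03
[np.float64(41.2), np.float64(15.5), np.float64(0.6)] -0.03
[np.float64(41.2), np.float64(15.5), np.float64(0.6)] -0.03
[np.float64(41.2), np.float64(15.5), np.float64(0.6)] -0.03
[np.float64(41.2), np.float64(15.5), np.float64(0.6)] -0.03
[np.float64(41.2), np.float64(15.6), np.float64(0.6)] -0.03
[np.float64(41.2), np.float64(15.6), np.float64(0.6)] -0.03
```

View pics/w3.png

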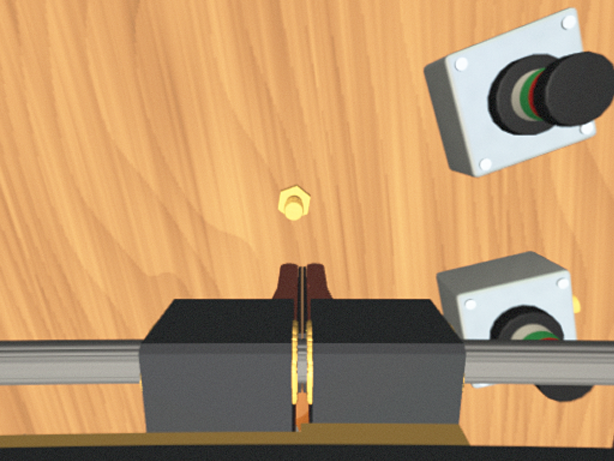

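The grip slipped off: the fitting still stands at (294,205) and the fingers are shut. I'll check the state now the arm is at rest, re-measure, and allow more closing time.

send_rows(targets=[[0, 0, 0, 0, 0, 0, 0.4], [0, 0, 0, 0, 0, 0, 0.4]])

```text
time_s: 3.2
tcp_pos: [442.3, -259.9, 178.3]
tool_rot: [-2.366, -2.062, 0.001]
ft_force: [0.6, -0.6, -0.3]
opening: 13.0
```

```bash
python3 - <<'E'
from h import *
for _ in range(3):
  c=save("wrist","w4.png",crop=(200,110,300,200),scale=7)
  s=r.sense();print(s["tcp_pos"],s["tool_rot"],s["opening"],s["time_s"])
import pickle;pickle.dump(c,open("w4.pkl","wb"))
t=save("top","t4.png",crop=(320,220,380,270),scale=10)
E
```

```text
[ 442.34457509 -259.95161224  178.305183  ] [-2.36602610e+00 -2.06208259e+00  8.25474313e-04] 17.32838701523366 3.25
[ 442.50438001 -260.08273394  178.43133827] [-2.36629347e+00 -2.06224744e+00  7.19457174e-04] 20.828565870635348 3.3
[ 442.65182435 -260.22154686  178.63431981] [-2.36658700e+00 -2.06257223e+00  6.55098611e-04] 24.9787087434898 3.35
```

View pics/w4.png

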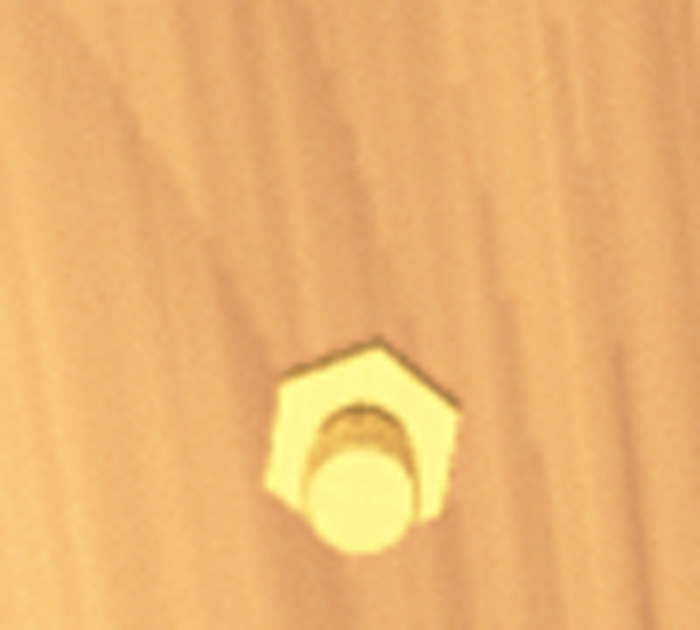

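View pics/t4.png

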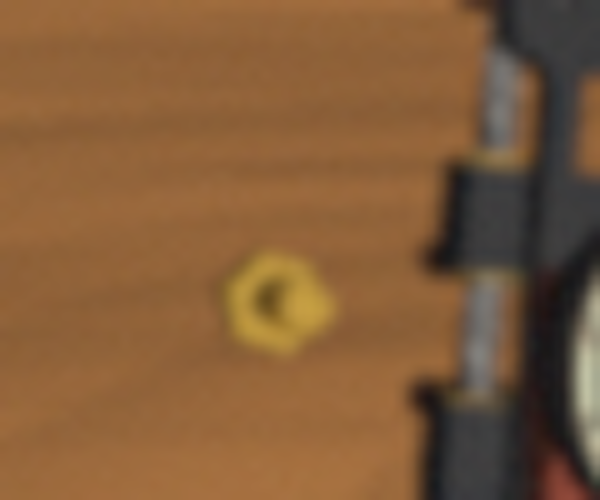

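```bash
python3 - <<'E'
from h import *
import pickle
np.set_printoptions(precision=1,suppress=True)
c=pickle.load(open("w4.pkl","rb"));t=pickle.load(open("top0.pkl","rb"));s=pickle.load(open("scene0.pkl","rb"))
f=lambda c,u,v,sc,ox,oy,z:at(c,(u+.5)/sc-.5+ox,(v+.5)/sc-.5+oy,z)
print(f(c,359,500,7,200,110,46),f(c,363,435,7,200,110,12))
print(f(t,309,305,10,320,220,46),f(t,275,302,10,320,220,12))
print(f(s,336,148,4.4,120,130,46),f(s,340,187,4.4,120,130,12))
plan((442,-259.5,38),82.5,4)
E
```

```text
[ 440.4 -258.6   46. ] [ 441.1 -256.7   12. ]
[ 443.  -261.4   46. ] [ 442.4 -260.5   12. ]
[ 444.3 -255.    46. ] [ 450. -253.   12.]
from [ 442.8 -260.3  178.8] yaw 82.1 tilt [-0.  0. -1.] F [ 0.3 -0.7 -0.1] open 28.8 t 3.4 j6 -0.53
[np.float64(0.2), np.float64(-0.2), np.float64(35.2)] -0.09
[np.float64(0.2), np.float64(-0.2), np.float64(35.2)] -0.09
[np.float64(0.2), np.float64(-0.2), np.float64(35.2)] -0.09
[np.float64(0.2), np.float64(-0.2), np.float64(35.2)] -0.09
```

send_rows(targets=[[1, 0, 35, 0, 0, 0, 0.4], [0, 0, 35, 0, 0, 0, 0.4], [0, 0, 35, 0, 0, 0, 0.4], [0, 0, 30, 0, 0, 0, 0.4], [0, 0, 6, 0, 0, 0, 0.4]])

```text
time_s: 3.9
tcp_pos: [441.1, -258.0, 35.6]
tool_rot: [-2.364, -2.06, 0.002]
ft_force: [-0.4, 0.3, 0.1]
opening: 35.3
```

send_rows(targets=[[0, 0, 0, 0, 0, 0, 0.4], [0, 0, 0, 0, 0, 0, 0], [0, 0, 0, 0, 0, 0, 0], [0, 0, 0, 0, 0, 0, 0], [0, 0, 0, 0, 0, 0, 0]])

```text
time_s: 4.4
tcp_pos: [444.1, -260.2, 39.9]
tool_rot: [2.367, 2.063, 0.001]
ft_force: [-1.0, -0.0, 4.7]
opening: 11.7
```

send_rows(targets=[[0, 0, 0, 0, 0, 0, 0], [0, 0, 0, 0, 0, 0, 0], [0, 0, 0, 0, 0, 0, 0], [0, 0, 0, 0, 0, 0, 0]])

```text
time_s: 4.8
tcp_pos: [444.0, -260.3, 39.8]
tool_rot: [2.367, 2.063, 0.0]
ft_force: [-0.6, -0.3, 7.5]
opening: 11.5
```

```bash
python3 - <<'E'
from h import *
s=r.sense();print(s["opening"],s["tcp_pos"],s["ft_force"])
save("wrist","w5.png",scale=1.2)
save("scene","s5.png",crop=(130,100,260,220),scale=5)
E
```

```text
11.540018506081156 [ 444.00011798 -260.26333895   39.76107445] [-0.60273213 -0.26768926  7.50289186]
```

View pics/w5.png

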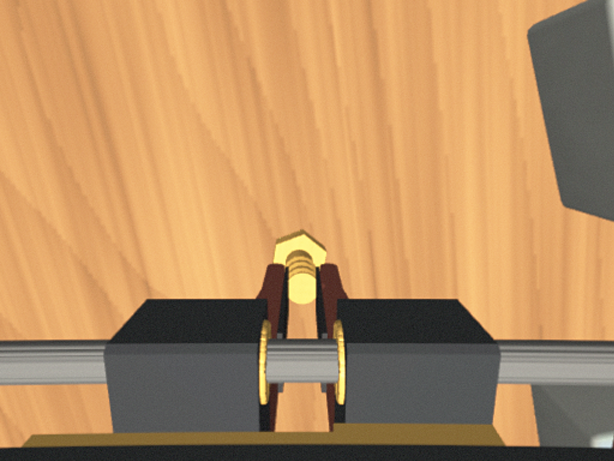

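View pics/s5.png

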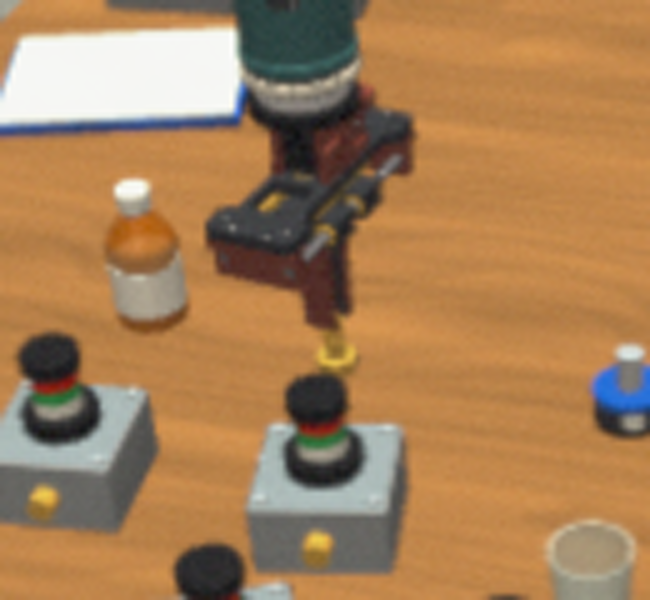

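```bash
python3 - <<'E'
from h import *
np.set_printoptions(precision=1,suppress=True)
c=save("wrist","w6.png",crop=(200,170,300,260),scale=7)
s=r.sense();p=s["tcp_pos"];print(p)
f=lambda u,v,z:at(c,(u+.5)/1.2-.5,(v+.5)/1.2-.5,z)
print(f(302,290,46),f(300,253,12))
for z in(46,12):
  u,v=proj(c,(p[0],p[1],z));print(((u+.5-200)*7-.5,(v+.5-170)*7-.5))
E
```

```text
[ 444.  -260.2   39.7]
[ 442.6 -259.8   46. ] [ 442.5 -254.    12. ]
(np.float64(383.1740850950228), np.float64(507.8836862510759))
(np.float64(379.33427093652347), np.float64(353.2868445224078))
```

View pics/w6.png

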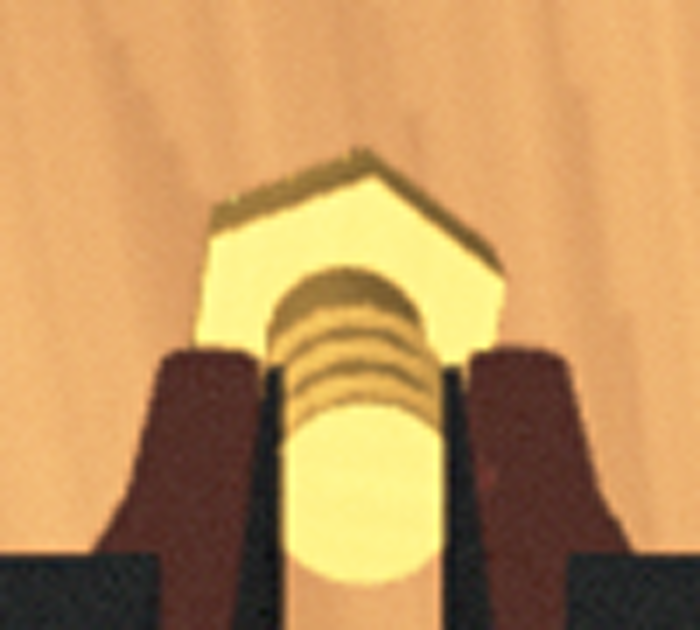

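The barb sits squarely between the pads (pads at u=283 and 443 in the crop, barb top centre at (363,490)). I'll lift gently and check.

send_rows(targets=[[0, 0, -5, 0, 0, 0, 0], [0, 0, -10, 0, 0, 0, 0], [0, 0, -15, 0, 0, 0, 0], [0, 0, 0, 0, 0, 0, 0]])

```text
time_s: 5.35
tcp_pos: [444.6, -260.5, 70.7]
tool_rot: [2.366, 2.062, 0.001]
ft_force: [0.2, -0.4, 0.5]
opening: 11.6
```

```bash
python3 - <<'E'
from h import *
s=r.sense();print(s["opening"],s["tcp_pos"],s["ft_force"])
save("wrist","w7.png",scale=1.2)
E
```

```text
11.59224795626404 [ 444.57684652 -260.51409954   70.68764394] [ 0.16932268 -0.44730497  0.54472248]
```

View pics/w7.png

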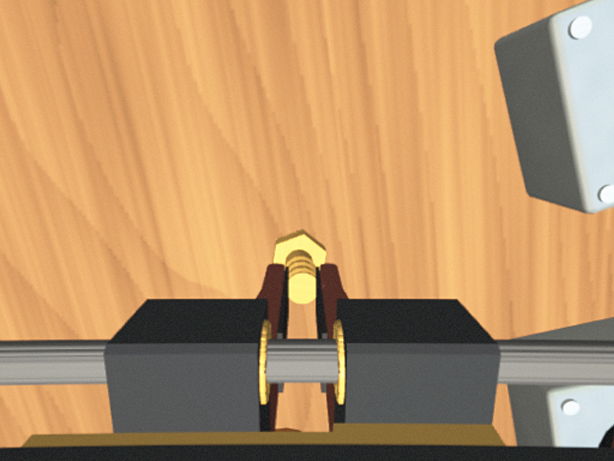

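The fitting is held. Lifting and carrying it to the tray.

send_rows(targets=[[0, 0, -25, 0, 0, 0, 0], [0, 0, -35, 0, 0, 0, 0], [0, 0, -30, 0, 0, 0, 0], [0, 0, -20, 0, 0, 0, 0], [0, 0, 0, 0, 0, 0, 0]])

```text
time_s: 5.9
tcp_pos: [444.9, -260.8, 181.0]
tool_rot: [2.365, 2.061, 0.002]
ft_force: [1.3, -0.4, -0.5]
opening: 11.2
```

```bash
python3 -c "
from h import *
plan((655,125,180),82.5,11)"|head -3
```

```text
from [ 444.9 -260.8  181. ] yaw 82.1 tilt [ 0.004 -0.003 -1.   ] F [ 1.3 -0.4 -0.5] open 11.2 t 5.9 j6 -0.53
[np.float64(37.4), np.float64(14.1), np.float64(0.1)] -0.03
[np.float64(37.3), np.float64(14.1), np.float64(0.1)] -0.03
```

send_rows(targets=[[20, 7, 0, 0, 0, 0, 0], [38, 14, 0, 0, 0, 0, 0], [38, 14, 0, 0, 0, 0, 0], [38, 14, 0, 0, 0, 0, 0], [38, 14, 0, 0, 0, 0, 0]])

```text
time_s: 6.4
tcp_pos: [528.8, -96.1, 176.8]
tool_rot: [-2.367, -2.062, 0.002]
ft_force: [0.3, -0.1, -0.5]
opening: 11.8
```

send_rows(targets=[[38, 14, 0, 0, 0, 0, 0], [38, 14, 0, 0, 0, 0, 0], [38, 14, 0, 0, 0, 0, 0], [38, 14, 0, 0, 0, 0, 0], [38, 14, 0, 0, 0, 0, 0]])

```text
time_s: 6.9
tcp_pos: [624.1, 82.4, 176.4]
tool_rot: [-2.367, -2.063, 0.004]
ft_force: [-0.6, -0.7, -0.0]
opening: 11.4
```

send_rows(targets=[[38, 14, 0, 0, 0, 0, 0], [11, 8, 0, 0, 0, 0, 0], [0, 0, 0, 0, 0, 0, 0], [0, 0, 0, 0, 0, 0, 0], [0, 0, 0, 0, 0, 0, 0]])

```text
time_s: 7.4
tcp_pos: [652.0, 124.7, 178.0]
tool_rot: [-2.369, -2.062, 0.003]
ft_force: [0.5, -0.4, -0.3]
opening: 11.0
```

```bash
python3 - <<'E'
from h import *
plan((655,125,48),82.5,4)
c=save("wrist","w8.png",scale=1.5)
import pickle;pickle.dump(c,open("w8.pkl","wb"))
E
```

```text
from [652.  124.7 178. ] yaw 82.1 tilt [-0.002 -0.001 -1.   ] F [ 0.5 -0.4 -0.3] open 11.0 t 7.4 j6 0.22
[np.float64(0.2), np.float64(0.7), np.float64(32.5)] -0.11
[np.float64(0.2), np.float64(0.7), np.float64(32.5)] -0.11
[np.float64(0.2), np.float64(0.7), np.float64(32.5)] -0.11
[np.float64(0.2), np.float64(0.7), np.float64(32.5)] -0.11
```

View pics/w8.png

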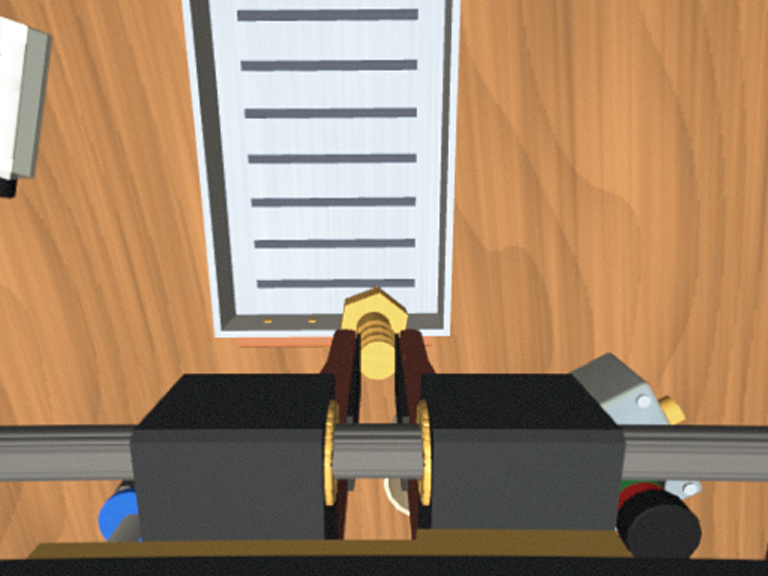

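The tray is seen ahead, with its near rim corners at (217,338) and (449,335). I'll check its pose from this view.

```bash
python3 - <<'E'
from h import *
import pickle
np.set_printoptions(precision=1,suppress=True)
c=pickle.load(open("w8.pkl","rb"))
f=lambda u,v,z:at(c,(u+.5)/1.5-.5,(v+.5)/1.5-.5,z)
L=f(217,338,40);R=f(449,335,40);print(L,R,np.linalg.norm(L-R))
print("slot1 ends",f(257,284,4),f(414,284,4))
E0=np.array([631,194.]);a=np.radians(-7.5);ex=np.array([np.cos(a),np.sin(a)]);ey=np.array([-ex[1],ex[0]])
for q in(L,R,f(257,284,4),f(414,284,4)):print((q[:2]-E0)@ex,(q[:2]-E0)@ey)
E
```

```text
[542.5  95.7  40. ] [689.9  77.1  40. ] 148.56204681797212
slot1 ends [564.7 119.5   4. ] [673.1 104.3   4. ]
-74.93885987637334 -109.04365671010493
73.62065020284322 -108.17548635326955
-56.050959500957944 -82.57235042250745
53.45331138972565 -83.39106262174988
```

send_rows(targets=[[0, 3, 30, 0, 0, 0, 0], [0, 0, 35, 0, 0, 0, 0], [0, 0, 35, 0, 0, 0, 0], [0, 0, 22, 0, 0, 0, 0], [0, 0, 6, 0, 0, 0, 0]])

```text
time_s: 7.95
tcp_pos: [653.4, 124.4, 48.1]
tool_rot: [-2.368, -2.06, 0.007]
ft_force: [-0.7, 0.3, -0.5]
opening: 11.5
```

send_rows(targets=[[0, 0, 3, 0, 0, 0, 0], [0, 0, 0, 0, 0, 0, 0], [0, 0, 0, 0, 0, 0, 0]])

```text
time_s: 8.25
tcp_pos: [657.3, 125.8, 49.4]
tool_rot: [2.368, 2.063, 0.003]
ft_force: [-0.6, 0.3, 0.3]
opening: 11.6
```

send_rows(targets=[[0, 0, 3, 0, 0, 0, 0], [0, 0, 2, 0, 0, 0, 0], [0, 0, 0, 0, 0, 0, 0], [0, 0, 0, 0, 0, 0, 0]])

```text
time_s: 8.65
tcp_pos: [656.7, 126.1, 43.9]
tool_rot: [2.368, 2.064, 0.002]
ft_force: [-0.7, 0.1, 5.8]
opening: 11.3
```

Contact: 5.8 N. Opening and retreating.

send_rows(targets=[[0, 0, 0, 0, 0, 0, 0.3], [0, 0, 0, 0, 0, 0, 0.3], [0, 0, 0, 0, 0, 0, 0.3], [0, 0, -15, 0, 0, 0, 0.3], [0, 0, -30, 0, 0, 0, 0.3]])

```text
time_s: 9.15
tcp_pos: [654.0, 125.6, 86.5]
tool_rot: [-2.366, -2.062, 0.007]
ft_force: [0.4, 0.3, 0.4]
opening: 26.7
```

send_rows(targets=[[0, 0, -45, 0, 0, 0, 0.4], [0, 0, -40, 0, 0, 0, 0.4], [0, 0, 0, 0, 0, 0, 0.4], [0, 0, 0, 0, 0, 0, 0.4]])

```text
time_s: 9.55
tcp_pos: [657.0, 126.0, 174.9]
tool_rot: [2.367, 2.063, 0.004]
ft_force: [0.0, -0.0, -0.9]
opening: 35.2
```

```bash
python3 - <<'E'
from h import *
plan((449,-43,174),82.5,8)
c=save("wrist","w9.png",scale=1.5)
E
```

```text
from [657.  126.  174.9] yaw 82.1 tilt [ 0.003  0.    -1.   ] F [ 0.  -0.  -0.9] open 35.2 t 9.55 j6 0.22
[np.float64(-24.5), np.float64(-22.9), np.float64(0.1)] -0.04
[np.float64(-24.5), np.float64(-22.9), np.float64(0.1)] -0.04
[np.float64(-24.4), np.float64(-22.9), np.float64(0.1)] -0.04
[np.float64(-24.4), np.float64(-22.9), np.float64(0.1)] -0.04
[np.float64(-24.4), np.float64(-22.9), np.float64(0.1)] -0.04
[np.float64(-24.4), np.float64(-23.0), np.float64(0.1)] -0.04
[np.float64(-24.4), np.float64(-23.0), np.float64(0.1)] -0.04
[np.float64(-24.4), np.float64(-23.0), np.float64(0.1)] -0.04
```

View pics/w9.png

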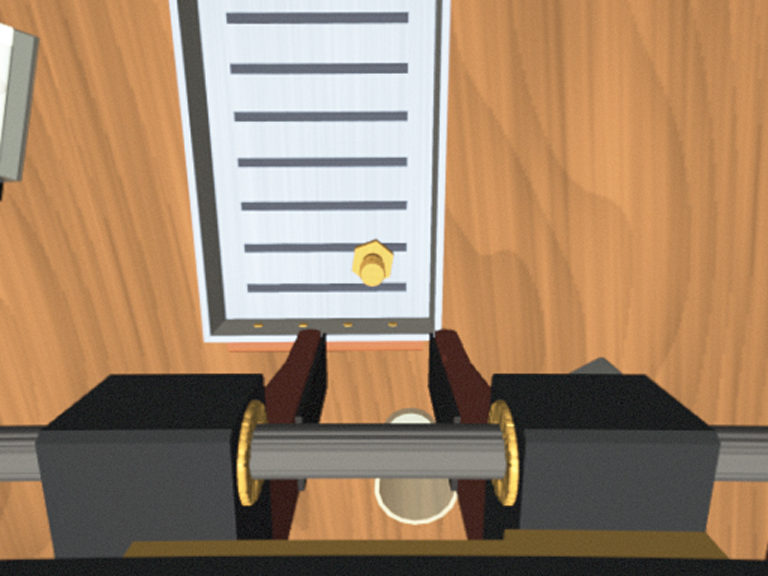

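The fitting stands upright inside the tray, top at (372,272) and clear of all walls. Next, the rotor.

send_rows(targets=[[-12, -12, 0, 0, 0, 0, 0.4], [-25, -23, 0, 0, 0, 0, 0.4], [-25, -23, 0, 0, 0, 0, 0.4], [-25, -23, 0, 0, 0, 0, 0.4], [-25, -23, 0, 0, 0, 0, 0.4]])

```text
time_s: 10.1
tcp_pos: [535.0, 28.5, 170.9]
tool_rot: [-2.366, -2.063, 0.004]
ft_force: [-0.4, -1.1, -0.6]
opening: 35.2
```

send_rows(targets=[[-25, -23, 0, 0, 0, 0, 0.4], [-25, -23, 0, 0, 0, 0, 0.4], [-25, -23, 0, 0, 0, 0, 0.4], [-8, -10, 0, 0, 0, 0, 0.4], [0, 0, 0, 0, 0, 0, 0.4]])

```text
time_s: 10.6
tcp_pos: [445.9, -42.4, 171.8]
tool_rot: [-2.368, -2.06, 0.003]
ft_force: [0.1, -0.0, -0.1]
opening: 35.2
```

send_rows(targets=[[0, 0, 0, 0, 0, 0, 0.4], [0, 0, 0, 0, 0, 0, 0.4]])

```text
time_s: 10.8
tcp_pos: [449.4, -41.8, 172.7]
tool_rot: [2.368, 2.065, 0.001]
ft_force: [0.6, -0.6, 0.5]
opening: 35.2
```

```bash
python3 - <<'E'
from h import *
import pickle
plan((449,-43,60),82.5,4)
c=save("wrist","w10.png",crop=(190,110,320,220),scale=6)
pickle.dump(c,open("w10.pkl","wb"))
for P in((449,-43,54),(449,-43,26)):
  u,v=proj(c,P);print((u-190)*6,(v-110)*6)
E
```

```text
from [449.4 -41.8 172.7] yaw 82.2 tilt [ 0.001  0.    -1.   ] F [ 0.6 -0.6  0.5] open 35.2 t 10.8 j6 -0.11
[np.float64(-0.3), np.float64(-0.0), np.float64(28.2)] -0.08
[np.float64(-0.3), np.float64(-0.0), np.float64(28.2)] -0.08
[np.float64(-0.3), np.float64(-0.0), np.float64(28.2)] -0.08
[np.float64(-0.3), np.float64(-0.0), np.float64(28.2)] -0.08
376.6208094320763 461.8920211948168
375.8394622801441 420.4379922184118
```

View pics/w10.png

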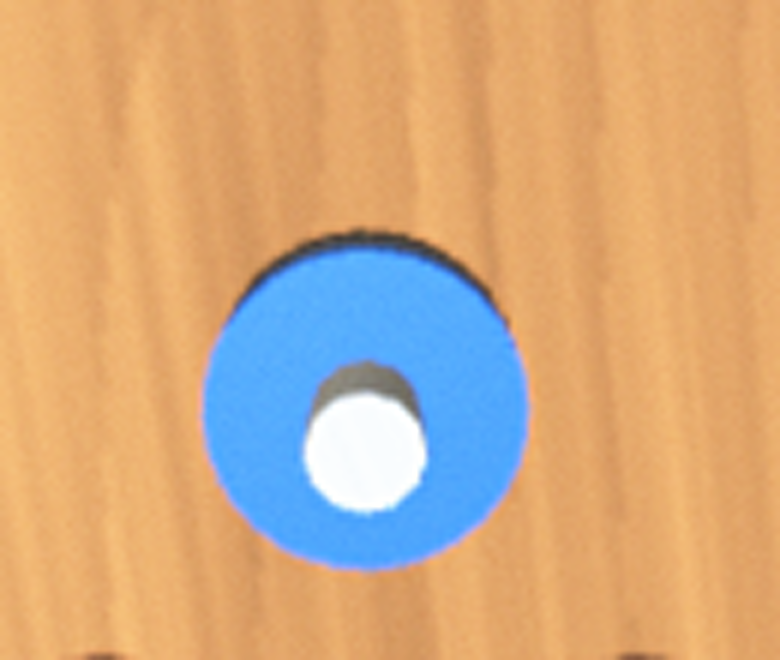

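The hub is at (366,451) in the crop, within 2 mm of the estimate. Descending onto the hub.

send_rows(targets=[[1, -0.5, 30, 0, 0, 0, 0.4], [0, 0, 35, 0, 0, 0, 0.4], [0, 0, 30, 0, 0, 0, 0.4], [0, 0, 15, 0, 0, 0, 0.4], [0, 0, 8, 0, 0, 0, 0.4]])

```text
time_s: 11.35
tcp_pos: [447.6, -40.5, 53.2]
tool_rot: [-2.366, -2.064, 0.002]
ft_force: [-0.1, 0.4, -0.2]
opening: 35.0
```

send_rows(targets=[[0, 0, 2, 0, 0, 0, 0.4], [0, 0, 0, 0, 0, 0, 0.4], [0, 0, 0, 0, 0, 0, 0.4]])

```text
time_s: 11.65
tcp_pos: [448.8, -41.3, 53.5]
tool_rot: [2.367, 2.063, 0.002]
ft_force: [-0.2, 0.5, 0.5]
opening: 35.2
```

send_rows(targets=[[0, 0, 2.5, 0, 0, 0, 0], [0, 0, 0, 0, 0, 0, 0], [0, 0, 0, 0, 0, 0, 0], [0, 0, 0, 0, 0, 0, 0], [0, 0, 0, 0, 0, 0, 0]])

```text
time_s: 12.15
tcp_pos: [448.0, -41.3, 50.5]
tool_rot: [2.368, 2.064, 0.001]
ft_force: [0.6, -0.0, 2.3]
opening: 0.9
```

send_rows(targets=[[0, 0, 0, 0, 0, 0, 0], [0, 0, 0, 0, 0, 0, 0], [0, 0, -4, 0, 0, 0, 0], [0, 0, -8, 0, 0, 0, 0], [0, 0, 0, 0, 0, 0, 0]])

```text
time_s: 12.65
tcp_pos: [448.4, -41.3, 63.2]
tool_rot: [2.368, 2.063, 0.001]
ft_force: [0.1, -0.2, 0.0]
opening: 0.4
```

```bash
python3 - <<'E'
from h import *
s=r.sense();print(s["opening"],s["tcp_pos"],s["ft_force"])
save("wrist","w11.png",scale=1.2)
save("scene","s11.png",crop=(190,100,320,220),scale=4)
E
```

```text
0.4286219086456277 [448.38330018 -41.33950171  63.19509023] [ 0.09255523 -0.15242416  0.0170304 ]
```

View pics/w11.png

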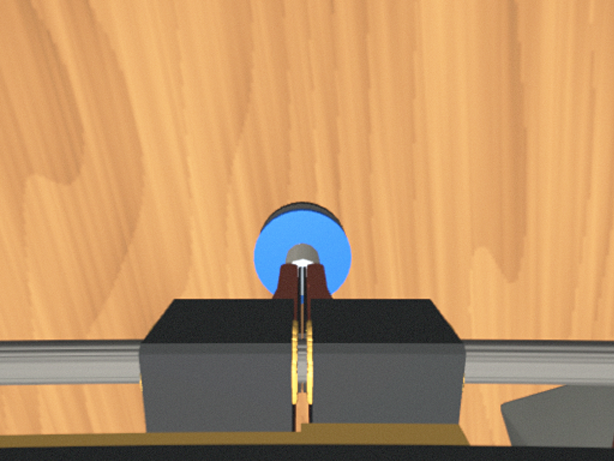

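View pics/s11.png

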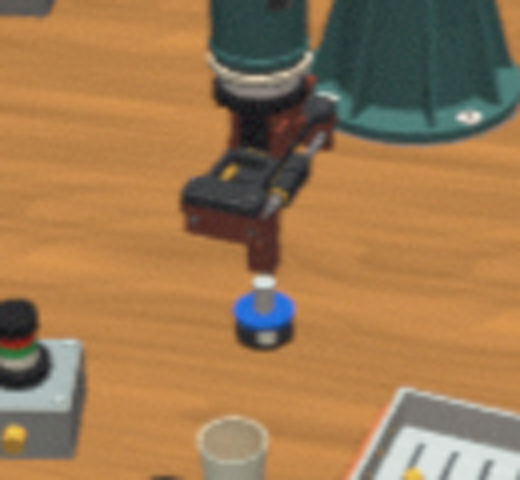

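The fingers closed in front of the hub: it is visible just beyond them at (302,255), nudged forward. I'll measure where the pads really are compared with the reported TCP.

```bash
python3 - <<'E'
from h import *
import pickle
np.set_printoptions(precision=1,suppress=True)
c=save("wrist","w12.png",crop=(190,150,310,260),scale=6)
pickle.dump(c,open("w12.pkl","wb"))
s=r.sense();p=s["tcp_pos"];print(p)
for d in((0,-10,-22),(0,10,-22),(0,0,-22),(0,0,-3),(0,0,30)):
  u,v=proj(c,p+np.array(d));print(d,(u-190)*6,(v-150)*6)
t=save("top","t12.png",crop=(230,210,330,290),scale=7)
pickle.dump(t,open("t12.pkl","wb"))
E
```

```text
[447.9 -41.2  62.4]
(0, -10, -22) 394.6850627465636 532.3125061633154
(0, 10, -22) 367.3321782062401 343.50533177377577
(0, 0, -22) 381.17305701712854 439.03689014197727
(0, 0, -3) 382.62826051243763 511.0473546534175
(0, 0, 30) 386.01790751690197 678.6485936816574
```

View pics/w12.png

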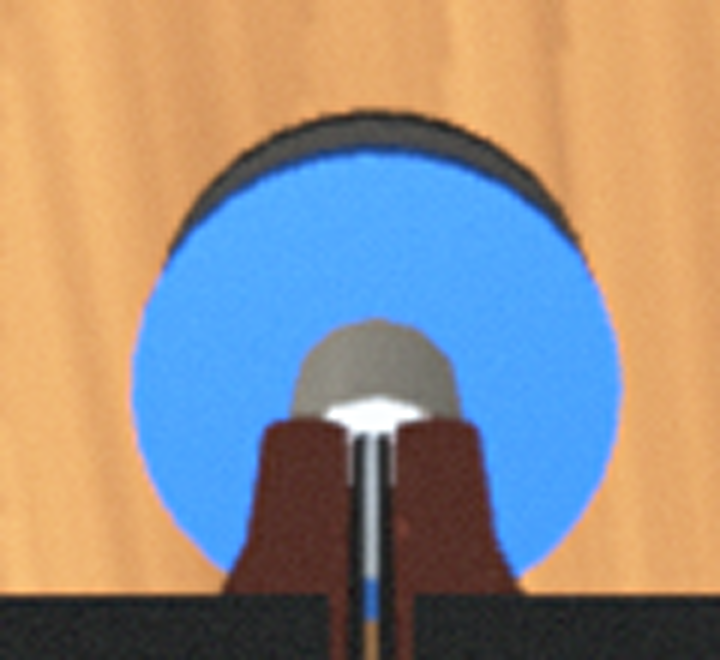

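View pics/t12.png

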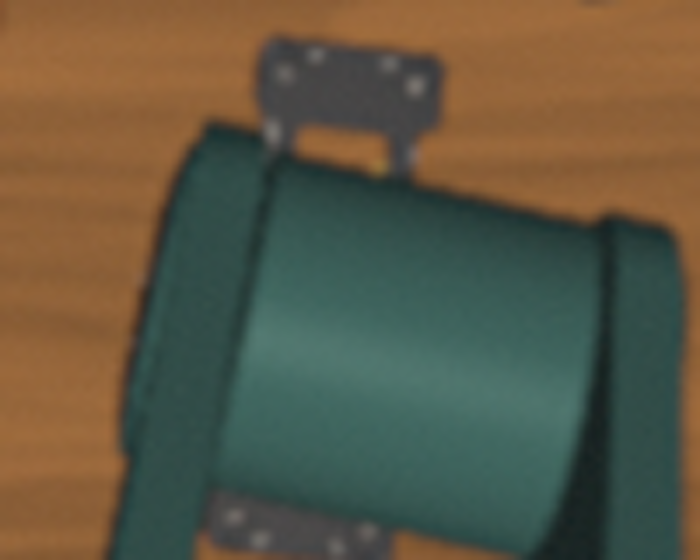

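The fingertips look about 20 mm shorter than my figure: the tip front edge is at v=425 where I expected 343, and the hub is under them rather than between them. I'll calibrate by gently touching the bare bench.

send_rows(targets=[[0, 0, -10, 0, 0, 0, 0], [-35, 0, 0, 0, 0, 0, 0], [-35, 0, 0, 0, 0, 0, 0], [0, 0, 20, 0, 0, 0, 0], [0, 0, 20, 0, 0, 0, 0]])

```text
time_s: 13.35
tcp_pos: [439.2, -112.1, 32.9]
tool_rot: [2.369, 2.06, 0.002]
ft_force: [0.6, 0.2, 0.3]
opening: 0.4
```

send_rows(targets=[[0, 0, 0, 0, 0, 0, 0], [0, 0, 0, 0, 0, 0, 0], [0, 0, 0, 0, 0, 0, 0]])

```text
time_s: 13.65
tcp_pos: [438.8, -110.6, 33.1]
tool_rot: [2.367, 2.064, 0.001]
ft_force: [0.9, -0.3, -0.3]
opening: 0.4
```

```bash
python3 - <<'E'
from h import *
s=r.sense();print(s["tcp_pos"],s["ft_force"])
save("scene","s13.png",crop=(190,100,290,200),scale=6)
E
```

```text
[ 438.75552093 -110.58411265   33.10716992] [ 0.89137799 -0.27175848 -0.3406217 ]
```

View pics/s13.png

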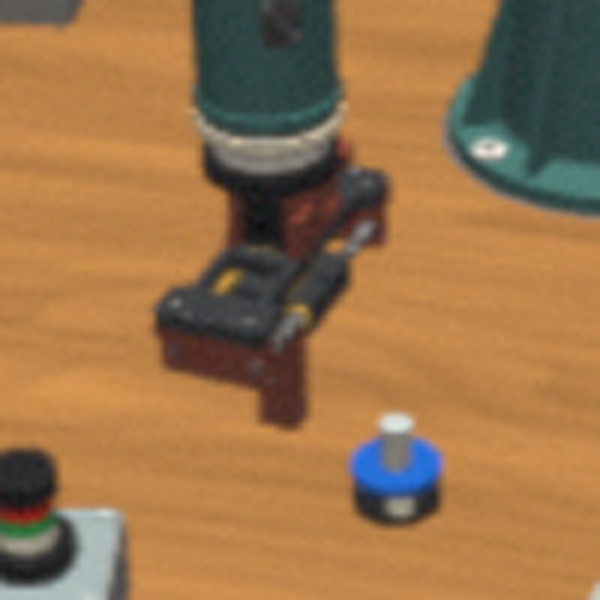

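send_rows(targets=[[0, 0, 5, 0, 0, 0, 0], [0, 0, 4, 0, 0, 0, 0], [0, 0, 0, 0, 0, 0, 0]])

```text
time_s: 14.0
tcp_pos: [437.9, -110.3, 22.9]
tool_rot: [-2.368, -2.064, 0.0]
ft_force: [0.9, 0.2, 0.3]
opening: 0.3
```

send_rows(targets=[[0, 0, 2, 0, 0, 0, 0], [0, 0, 2, 0, 0, 0, 0], [0, 0, 0, 0, 0, 0, 0]])

```text
time_s: 14.3
tcp_pos: [438.0, -110.5, 19.0]
tool_rot: [-2.368, -2.064, 0.0]
ft_force: [0.0, 0.5, 0.1]
opening: 0.4
```

send_rows(targets=[[0, 0, 2, 0, 0, 0, 0], [0, 0, 2, 0, 0, 0, 0], [0, 0, 0, 0, 0, 0, 0]])

```text
time_s: 14.6
tcp_pos: [438.0, -110.5, 15.0]
tool_rot: [-2.368, -2.064, 0.0]
ft_force: [0.5, 0.3, 0.1]
opening: 0.7
```

send_rows(targets=[[0, 0, 2, 0, 0, 0, 0], [0, 0, 2, 0, 0, 0, 0], [0, 0, 0, 0, 0, 0, 0]])

```text
time_s: 14.9
tcp_pos: [438.1, -110.5, 11.0]
tool_rot: [-2.368, -2.064, 0.0]
ft_force: [0.3, -0.0, -0.5]
opening: 0.6
```

send_rows(targets=[[0, 0, 2, 0, 0, 0, 0], [0, 0, 2, 0, 0, 0, 0], [0, 0, 0, 0, 0, 0, 0]])

```text
time_s: 15.2
tcp_pos: [438.0, -110.5, 7.0]
tool_rot: [-2.368, -2.064, 0.0]
ft_force: [-0.3, 0.1, -0.3]
opening: 0.6
```

send_rows(targets=[[0, 0, 1.5, 0, 0, 0, 0], [0, 0, 1.5, 0, 0, 0, 0], [0, 0, 0, 0, 0, 0, 0]])

```text
time_s: 15.5
tcp_pos: [438.1, -110.5, 4.1]
tool_rot: [-2.368, -2.064, 0.0]
ft_force: [-0.0, 0.1, -0.3]
opening: 0.1
```

send_rows(targets=[[0, 0, 1, 0, 0, 0, 0], [0, 0, 1, 0, 0, 0, 0], [0, 0, 0, 0, 0, 0, 0]])

```text
time_s: 15.8
tcp_pos: [438.2, -110.5, 2.2]
tool_rot: [-2.368, -2.064, 0.0]
ft_force: [0.6, -0.0, 0.8]
opening: 0.6
```

```bash
python3 - <<'E'
from h import *
s=r.sense();print(s["tcp_pos"],s["ft_force"])
save("scene","s14.png",crop=(190,100,290,200),scale=6)
E
```

```text
[ 438.16837563 -110.53958126    2.17475799] [ 0.57131324 -0.01796463  0.78136237]
```

View pics/s14.png

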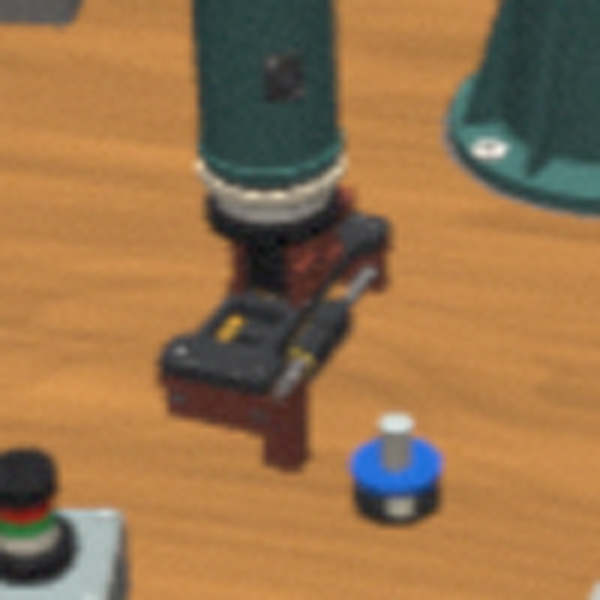

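send_rows(targets=[[0, 0, 1, 0, 0, 0, 0], [0, 0, 0, 0, 0, 0, 0]])

```text
time_s: 16.05
tcp_pos: [438.2, -110.5, 1.2]
tool_rot: [-2.368, -2.064, -0.0]
ft_force: [0.1, -0.5, -0.2]
opening: 0.6
```

send_rows(targets=[[0, 0, 1, 0, 0, 0, 0], [0, 0, 0, 0, 0, 0, 0]])

```text
time_s: 16.25
tcp_pos: [438.2, -110.5, 0.2]
tool_rot: [-2.368, -2.064, -0.0]
ft_force: [-0.1, 0.9, -0.1]
opening: 0.3
```

send_rows(targets=[[0, 0, 1, 0, 0, 0, 0], [0, 0, 0, 0, 0, 0, 0]])

```text
time_s: 16.45
tcp_pos: [438.1, -110.5, -0.8]
tool_rot: [-2.368, -2.064, 0.0]
ft_force: [0.0, -1.0, -0.4]
opening: 0.1
```

```bash
python3 - <<'E'
from h import *
s=r.sense();print(s["tcp_pos"],s["ft_force"])
c=save("scene","s15.png",crop=(190,100,290,200),scale=6)
print(at(c,190+285/6,100+468/6,0))
for z in(-20,-2,0,10,20):
  u,v=proj(c,(438,-110,z));print(z,(u-190)*6,(v-100)*6)
E
```

```text
[ 438.14128811 -110.51857543   -0.83132401] [ 0.00588448 -0.96633571 -0.43444965]
[ 4.35316862e+02 -1.08039378e+02  1.13686838e-13]
-20 281.94858964075894 497.40366379272916
-2 280.6414602474332 472.9548425121813
0 280.49520218947055 470.21709252486846
10 279.7608211649508 456.46405549039395
20 279.0212564934609 442.6030776053643
```

send_rows(targets=[[0, 0, 1, 0, 0, 0, 0], [0, 0, 0, 0, 0, 0, 0]])

```text
time_s: 16.7
tcp_pos: [438.2, -110.5, -1.8]
tool_rot: [-2.368, -2.064, -0.0]
ft_force: [0.2, -0.3, 0.3]
opening: 0.5
```

send_rows(targets=[[0, 0, 1, 0, 0, 0, 0], [0, 0, 0, 0, 0, 0, 0]])

```text
time_s: 16.9
tcp_pos: [438.2, -110.5, -2.8]
tool_rot: [-2.368, -2.064, 0.0]
ft_force: [0.6, 0.4, -0.2]
opening: 0.3
```

send_rows(targets=[[0, 0, 1, 0, 0, 0, 0], [0, 0, 0, 0, 0, 0, 0]])

```text
time_s: 17.1
tcp_pos: [438.3, -110.6, -3.5]
tool_rot: [2.368, 2.064, 0.0]
ft_force: [-0.9, 0.2, 3.7]
opening: -0.0
```

send_rows(targets=[[0, 0, 1, 0, 0, 0, 0], [0, 0, 0, 0, 0, 0, 0]])

```text
time_s: 17.3
tcp_pos: [438.3, -110.6, -3.7]
tool_rot: [2.368, 2.064, 0.0]
ft_force: [-3.6, 1.8, 19.3]
opening: 0.5
```

Contact is at reported TCP z = -3.3, so the real fingertips are 3.3 mm above the reported TCP, not 22 mm below it. That explains both misses. I'll use tip z = TCP z + 3.3 from now on and go back to the rotor.

send_rows(targets=[[0, 0, -10, 0, 0, 0, 0], [0, 0, -40, 0, 0, 0, 0.2], [0, 0, -45, 0, 0, 0, 0.4], [34, 0, 0, 0, 0, 0, 0.4], [34, 0, 0, 0, 0, 0, 0.4]])

```text
time_s: 17.8
tcp_pos: [449.3, -43.4, 92.2]
tool_rot: [2.368, 2.059, 0.004]
ft_force: [0.2, 0.3, -0.8]
opening: 29.0
```

send_rows(targets=[[0, 0, 0, 0, 0, 0, 0.4], [0, 0, 0, 0, 0, 0, 0.4], [0, 0, 0, 0, 0, 0, 0.4]])

```text
time_s: 18.1
tcp_pos: [447.4, -43.7, 90.2]
tool_rot: [-2.368, -2.064, 0.001]
ft_force: [0.4, -0.2, -0.8]
opening: 35.4
```

```bash
python3 - <<'E'
from h import *
np.set_printoptions(precision=1,suppress=True)
plan((448.5,-42.7,25),82.5,4)
c=save("wrist","w16.png",crop=(170,110,330,230),scale=5)
import pickle;pickle.dump(c,open("w16.pkl","wb"))
for P in((447.2,-40.7,54),(447.2,-40.7,26)):
  u,v=proj(c,P);print((u-170)*5,(v-110)*5)
E
```

```text
from [447.4 -43.7  90.2] yaw 82.2 tilt [-0. -0. -1.] F [ 0.4 -0.2 -0.8] open 35.4 t 18.1 j6 -0.11
[np.float64(0.3), np.float64(0.2), np.float64(16.3)] -0.09
[np.float64(0.3), np.float64(0.2), np.float64(16.3)] -0.09
[np.float64(0.3), np.float64(0.2), np.float64(16.3)] -0.09
[np.float64(0.3), np.float64(0.2), np.float64(16.3)] -0.09
413.85195596763737 505.8912598335779
413.14200292367474 445.8227637564785
```

View pics/w16.png

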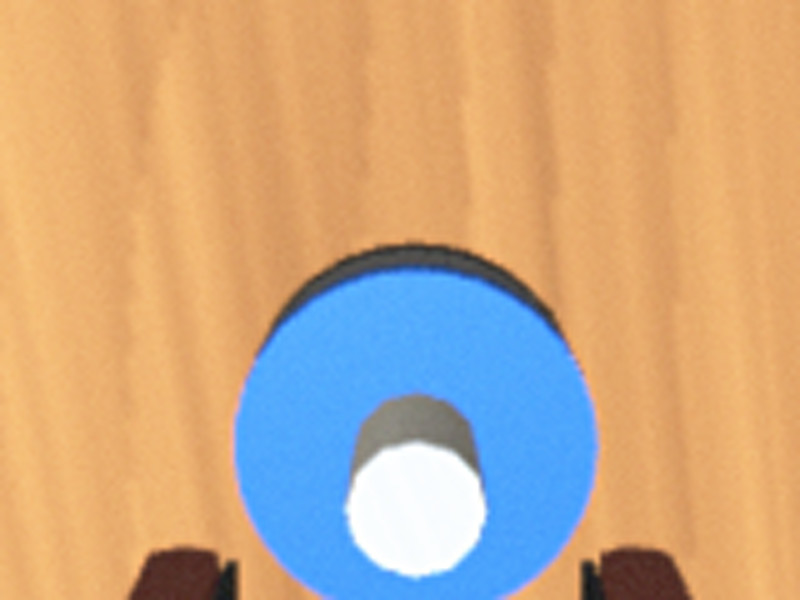

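The hub top is at (417,508), where the corrected model puts it (414,506). Descending to grasp.

send_rows(targets=[[1, 1, 15, 0, 0, 0, 0.4], [0, 0, 25, 0, 0, 0, 0.4], [0, 0, 15, 0, 0, 0, 0.4], [0, 0, 7, 0, 0, 0, 0.4], [0, 0, 2, 0, 0, 0, 0.4]])

```text
time_s: 18.65
tcp_pos: [448.1, -42.9, 25.5]
tool_rot: [-2.368, -2.062, 0.002]
ft_force: [-0.1, 0.1, -0.2]
opening: 35.0
```

send_rows(targets=[[0, 0, 0, 0, 0, 0, 0.4], [0, 0, 0, 0, 0, 0, 0.4], [0, 0, 0, 0, 0, 0, 0], [0, 0, 0, 0, 0, 0, 0], [0, 0, 0, 0, 0, 0, 0]])

```text
time_s: 19.15
tcp_pos: [448.8, -42.3, 26.6]
tool_rot: [2.368, 2.064, 0.0]
ft_force: [-0.8, 0.8, 2.9]
opening: 17.4
```

send_rows(targets=[[0, 0, 0, 0, 0, 0, 0], [0, 0, 0, 0, 0, 0, 0], [0, 0, -4, 0, 0, 0, 0], [0, 0, -10, 0, 0, 0, 0], [0, 0, -20, 0, 0, 0, 0]])

```text
time_s: 19.65
tcp_pos: [447.4, -42.0, 60.1]
tool_rot: [-2.366, -2.062, 0.003]
ft_force: [0.4, 0.2, -2.1]
opening: 17.8
```

send_rows(targets=[[0, 0, -40, 0, 0, 0, 0], [0, 0, -40, 0, 0, 0, 0], [0, 0, -20, 0, 0, 0, 0], [0, 0, 0, 0, 0, 0, 0], [0, 0, 0, 0, 0, 0, 0]])

```text
time_s: 20.15
tcp_pos: [448.4, -42.3, 160.3]
tool_rot: [2.368, 2.064, 0.001]
ft_force: [-0.7, 0.0, -3.1]
opening: 17.4
```

```bash
python3 - <<'E'
from h import *
plan((593,133.5,161),82.5,7)
save("wrist","w17.png",scale=1.2)
E
```

```text
from [448.4 -42.3 160.3] yaw 82.1 tilt [ 0.001 -0.    -1.   ] F [-0.7  0.  -3.1] open 17.4 t 20.15 j6 -0.11
[np.float64(27.7), np.float64(17.0), np.float64(-0.1)] -0.05
[np.float64(27.7), np.float64(17.1), np.float64(-0.1)] -0.05
[np.float64(27.7), np.float64(17.1), np.float64(-0.1)] -0.05
[np.float64(27.7), np.float64(17.1), np.float64(-0.1)] -0.05
[np.float64(27.6), np.float64(17.1), np.float64(-0.1)] -0.05
[np.float64(27.6), np.float64(17.2), np.float64(-0.1)] -0.05
[np.float64(27.6), np.float64(17.2), np.float64(-0.1)] -0.05
```

View pics/w17.png

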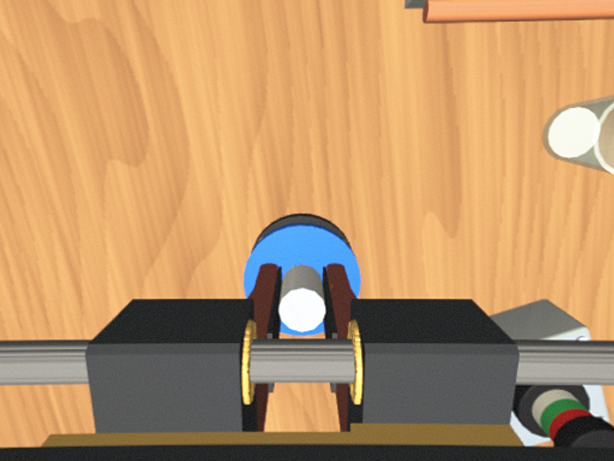

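The rotor is held securely by its hub at (301,310). Carrying it to the tray.

send_rows(targets=[[14, 9, 0, 0, 0, 0, 0], [28, 17, 0, 0, 0, 0, 0], [28, 17, 0, 0, 0, 0, 0], [28, 17, 0, 0, 0, 0, 0], [28, 17, 0, 0, 0, 0, 0]])

```text
time_s: 20.7
tcp_pos: [541.3, 73.0, 157.9]
tool_rot: [-2.366, -2.062, 0.005]
ft_force: [0.5, -0.5, -1.5]
opening: 17.1
```

send_rows(targets=[[28, 17, 0, 0, 0, 0, 0], [28, 17, 0, 0, 0, 0, 0], [12, 9, 0, 0, 0, 0, 0], [0, 0, 0, 0, 0, 0, 0], [0, 0, 0, 0, 0, 0, 0]])

```text
time_s: 21.2
tcp_pos: [592.4, 132.7, 158.8]
tool_rot: [-2.367, -2.064, 0.005]
ft_force: [0.2, -0.1, -2.0]
opening: 17.4
```

send_rows(targets=[[0, 0, 0, 0, 0, 0, 0], [0, 0, 0, 0, 0, 0, 0]])

```text
time_s: 21.4
tcp_pos: [593.0, 132.3, 160.2]
tool_rot: [-2.369, -2.063, 0.001]
ft_force: [1.1, -0.5, -0.1]
opening: 17.3
```

```bash
python3 - <<'E'
from h import *
plan((593,133.5,33),82.5,4)
save("wrist","w18.png",scale=1.5)
E
```

```text
from [593.  132.3 160.2] yaw 82.1 tilt [-0.001 -0.    -1.   ] F [ 1.1 -0.5 -0.1] open 17.3 t 21.4 j6 0.24
[np.float64(0.3), np.float64(-0.1), np.float64(31.8)] -0.1
[np.float64(0.3), np.float64(-0.0), np.float64(31.8)] -0.1
[np.float64(0.3), np.float64(-0.0), np.float64(31.8)] -0.1
[np.float64(0.3), np.float64(-0.0), np.float64(31.8)] -0.1
```

View pics/w18.png

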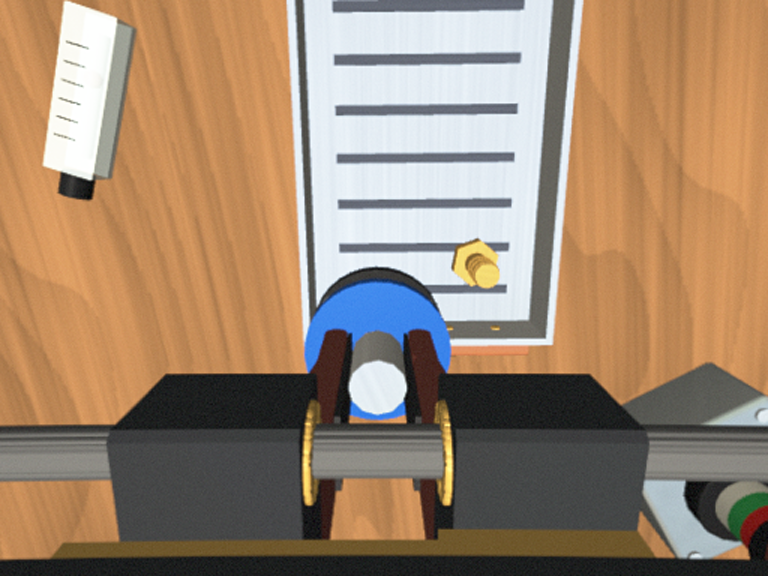

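send_rows(targets=[[1, 0, 30, 0, 0, 0, 0], [0, 0, 35, 0, 0, 0, 0], [0, 0, 35, 0, 0, 0, 0], [0, 0, 18, 0, 0, 0, 0], [0, 0, 6, 0, 0, 0, 0]])

```text
time_s: 21.95
tcp_pos: [592.2, 133.7, 34.3]
tool_rot: [-2.367, -2.062, 0.005]
ft_force: [0.1, -0.9, -1.7]
opening: 17.0
```

send_rows(targets=[[0, 0, 2, 0, 0, 0, 0], [0, 0, 1, 0, 0, 0, 0], [0, 0, 0, 0, 0, 0, 0], [0, 0, 0, 0, 0, 0, 0]])

```text
time_s: 22.35
tcp_pos: [595.0, 134.5, 34.5]
tool_rot: [2.368, 2.063, 0.003]
ft_force: [0.3, 0.7, -1.8]
opening: 17.2
```

send_rows(targets=[[0, 0, 2, 0, 0, 0, 0], [0, 0, 2, 0, 0, 0, 0], [0, 0, 0, 0, 0, 0, 0]])

```text
time_s: 22.65
tcp_pos: [594.6, 134.6, 30.5]
tool_rot: [2.368, 2.064, 0.002]
ft_force: [-1.3, 0.8, 7.2]
opening: 18.0
```

Contact. Releasing.

send_rows(targets=[[0, 0, 0, 0, 0, 0, 0.35], [0, 0, 0, 0, 0, 0, 0.35], [0, 0, 0, 0, 0, 0, 0.35], [0, 0, -15, 0, 0, 0, 0.35], [0, 0, -30, 0, 0, 0, 0.35]])

```text
time_s: 23.15
tcp_pos: [592.1, 134.2, 73.3]
tool_rot: [-2.366, -2.062, 0.006]
ft_force: [-0.3, 1.1, 0.7]
opening: 31.0
```

send_rows(targets=[[0, 0, -45, 0, 0, 0, 0.5], [0, 0, -40, 0, 0, 0, 0.5], [0, 0, 0, 0, 0, 0, 0.5], [0, 0, 0, 0, 0, 0, 0.5]])

```text
time_s: 23.55
tcp_pos: [595.0, 134.5, 161.3]
tool_rot: [2.367, 2.063, 0.004]
ft_force: [0.8, 0.3, -0.2]
opening: 43.4
```

```bash
python3 - <<'E'
from h import *
plan((441.3,253.4,161),64.8,6)
save("wrist","w19.png",scale=1.5)
E
```

```text
from [595.  134.5 161.3] yaw 82.1 tilt [ 0.003  0.    -1.   ] F [ 0.8  0.3 -0.2] open 43.4 t 23.55 j6 0.25
[np.float64(16.1), np.float64(-28.1), np.float64(0.0)] 2.89
[np.float64(14.7), np.float64(-28.9), np.float64(0.0)] 2.89
[np.float64(13.2), np.float64(-29.6), np.float64(0.0)] 2.89
[np.float64(11.7), np.float64(-30.2), np.float64(0.0)] 2.89
[np.float64(10.2), np.float64(-30.8), np.float64(0.0)] 2.89
[np.float64(8.6), np.float64(-31.2), np.float64(0.0)] 2.89
```

View pics/w19.png

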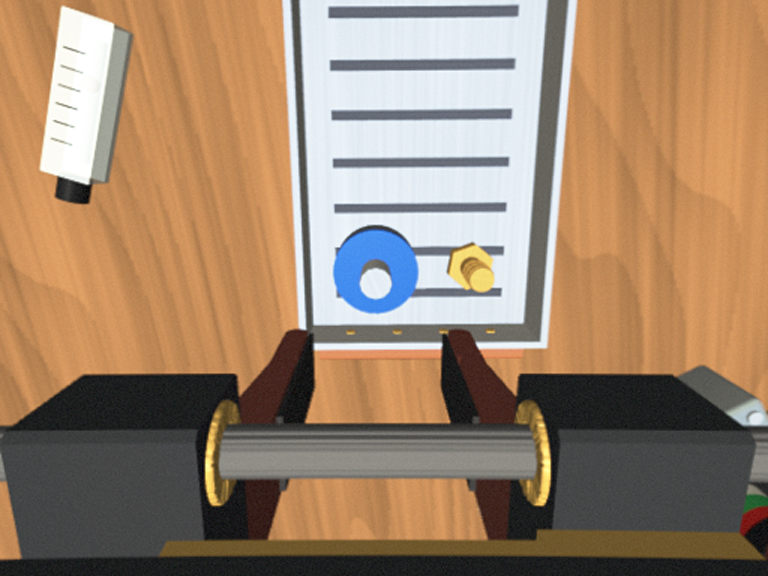

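The rotor (375,270) and fitting (472,268) both stand inside the tray. Now the flow meter.

send_rows(targets=[[8, -14, 0, 0, 0, 2.5, 0.6], [16, -28, 0, 0, 0, 2.9, 0.6], [14, -29, 0, 0, 0, 2.9, 0.6], [13, -30, 0, 0, 0, 2.9, 0.6], [12, -30, 0, 0, 0, 2.9, 0.6]])

```text
time_s: 24.1
tcp_pos: [479.5, 227.3, 157.5]
tool_rot: [-2.605, -1.754, 0.006]
ft_force: [0.9, -0.1, 0.1]
opening: 52.1
```

send_rows(targets=[[10, -31, 0, 0, 0, 2.9, 0.6], [1, -16, 0, 0, 0, 0.3, 0.6], [0, 0, 0, 0, 0, 0, 0.6], [0, 0, 0, 0, 0, 0, 0.6], [0, 0, 0, 0, 0, 0, 0.6]])

```text
time_s: 24.6
tcp_pos: [444.2, 255.1, 159.2]
tool_rot: [2.652, 1.684, 0.001]
ft_force: [0.5, -0.9, 0.9]
opening: 52.7
```

```bash
python3 - <<'E'
from h import *
import pickle
plan((441.3,253.4,5),64.8,4)
c=save("wrist","w20.png",scale=1.5)
pickle.dump(c,open("w20.pkl","wb"))
E
```

```text
from [444.2 255.1 159.2] yaw 64.8 tilt [ 0.001 -0.    -1.   ] F [ 0.5 -0.9  0.9] open 52.7 t 24.6 j6 0.83
[np.float64(-0.7), np.float64(-0.5), np.float64(38.5)] 0.01
[np.float64(-0.7), np.float64(-0.5), np.float64(38.5)] 0.01
[np.float64(-0.7), np.float64(-0.5), np.float64(38.5)] 0.01
[np.float64(-0.7), np.float64(-0.5), np.float64(38.5)] 0.01
```

View pics/w20.png

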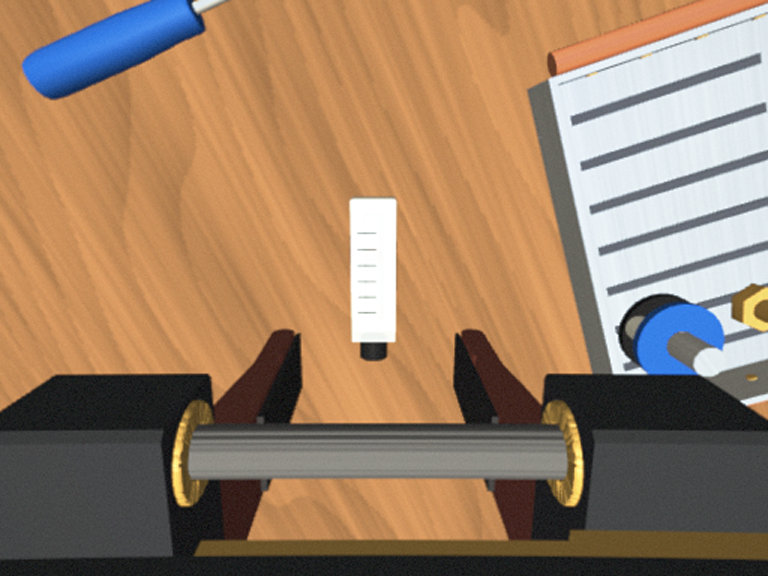

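```bash
python3 - <<'E'
from h import *
import pickle
np.set_printoptions(precision=1,suppress=True)
c=pickle.load(open("w20.pkl","rb"))
q=np.array([at(c,(u+.5)/1.5-.5,(v+.5)/1.5-.5,24) for u,v in((350,198),(396,198),(396,342),(350,341))])
m=q.mean(0);print(m,np.linalg.norm(q[0]-q[3]),np.linalg.norm(q[0]-q[1]),np.degrees(np.arctan2(*(q[0]-q[3])[1::-1])))
a=np.radians(64.8);x=np.array([np.cos(a),np.sin(a)]);y=np.array([np.sin(a),-np.cos(a)])
b=m[:2]-1.9*x+1.4*y;print(b); d=b-np.array([444.2,255.1]);print("tool shift",d@x,d@y)
E
```

```text
[440.3 256.5  24. ] 89.87680271081743 27.225214857800868 64.01973192807311
[440.8 254.1]
tool shift -2.3272846011041466 -2.714525726591191
```

send_rows(targets=[[-2, -2.5, 35, 0, 0, 0.5, 0.6], [0, 0, 45, 0, 0, 0, 0.6], [0, 0, 40, 0, 0, 0, 0.6], [0, 0, 25, 0, 0, 0, 0.6], [0, 0, 6, 0, 0, 0, 0.6]])

```text
time_s: 25.15
tcp_pos: [438.7, 253.6, 5.6]
tool_rot: [-2.659, -1.671, 0.007]
ft_force: [-0.6, 0.3, 1.6]
opening: 52.8
```

send_rows(targets=[[0, 0, 0, 0, 0, 0, 0.6], [0, 0, 0, 0, 0, 0, 0.6], [0, 0, 0, 0, 0, 0, 0.6]])

```text
time_s: 25.45
tcp_pos: [441.3, 255.5, 9.7]
tool_rot: [2.659, 1.672, 0.005]
ft_force: [-0.6, 0.5, 0.5]
opening: 52.7
```

send_rows(targets=[[0, 0, 4, 0, 0, 0, 0.6], [0, 0, 3, 0, 0, 0, 0.6], [0, 0, 0, 0, 0, 0, 0.4], [0, 0, 0, 0, 0, 0, 0.2], [0, 0, 0, 0, 0, 0, 0]])

```text
time_s: 25.95
tcp_pos: [439.8, 255.1, 1.3]
tool_rot: [-2.659, -1.673, -0.0]
ft_force: [0.6, -0.8, -0.2]
opening: 32.1
```

send_rows(targets=[[0, 0, 0, 0, 0, 0, 0], [0, 0, 0, 0, 0, 0, 0], [0, 0, 0, 0, 0, 0, 0], [0, 0, 0, 0, 0, 0, 0]])

```text
time_s: 26.35
tcp_pos: [439.9, 255.1, 1.3]
tool_rot: [-2.659, -1.673, -0.0]
ft_force: [0.2, 1.0, 0.7]
opening: 27.6
```

send_rows(targets=[[0, 0, -4, 0, 0, 0, 0], [0, 0, -12, 0, 0, 0, 0], [0, 0, -30, 0, 0, 0, 0], [0, 0, -40, 0, 0, 0, 0], [0, 0, -40, 0, 0, 0, 0]])

```text
time_s: 26.85
tcp_pos: [439.3, 254.8, 129.2]
tool_rot: [-2.659, -1.673, 0.001]
ft_force: [0.8, 0.8, -0.8]
opening: 27.7
```

send_rows(targets=[[0, 0, -32, 0, 0, 0, 0], [0, 0, 0, 0, 0, 0, 0], [0, 0, 0, 0, 0, 0, 0]])

```text
time_s: 27.15
tcp_pos: [440.2, 255.2, 160.5]
tool_rot: [2.659, 1.673, 0.004]
ft_force: [-0.9, -0.1, -0.7]
opening: 27.9
```

```bash
python3 - <<'E'
from h import *
plan((637.5,243.5,161),82.5,6)
save("wrist","w21.png",scale=1.5)
E
```

```text
from [440.2 255.2 160.5] yaw 64.3 tilt [ 0.002  0.001 -1.   ] F [-0.9 -0.1 -0.7] open 27.9 t 27.15 j6 0.84
[np.float64(12.5), np.float64(30.5), np.float64(-0.1)] -3.03
[np.float64(10.9), np.float64(31.1), np.float64(-0.1)] -3.03
[np.float64(9.2), np.float64(31.6), np.float64(-0.1)] -3.03
[np.float64(7.5), np.float64(32.1), np.float64(-0.1)] -3.03
[np.float64(5.8), np.float64(32.4), np.float64(-0.1)] -3.03
[np.float64(4.1), np.float64(32.7), np.float64(-0.1)] -3.03
```

View pics/w21.png

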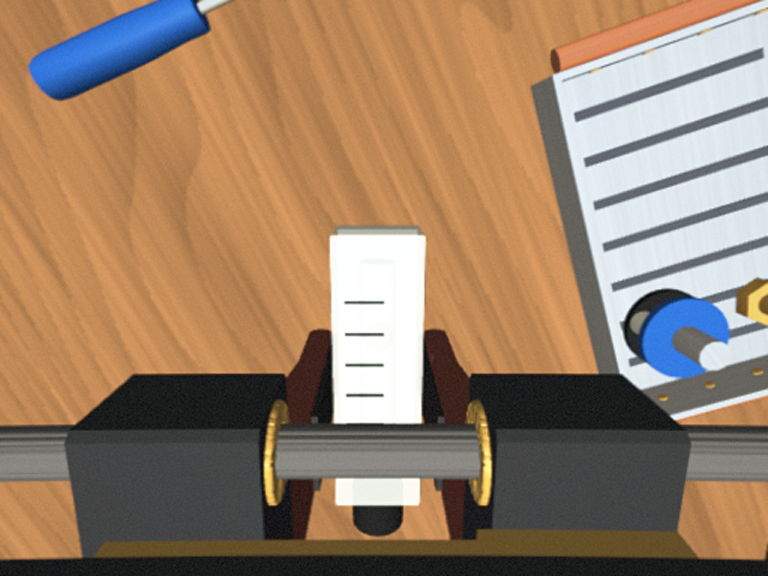

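The flow meter is held level and centred in the jaws. Carrying it to the tray's far part.

send_rows(targets=[[6, 15, 0, 0, 0, -1.5, 0], [11, 30, 0, 0, 0, -3, 0], [10, 31, 0, 0, 0, -3, 0], [9, 32, 0, 0, 0, -3, 0], [7, 32, 0, 0, 0, -3, 0]])

```text
time_s: 27.7
tcp_pos: [586.0, 246.2, 156.9]
tool_rot: [-2.441, -1.975, 0.006]
ft_force: [-0.3, -0.2, -0.6]
opening: 27.7
```

send_rows(targets=[[5, 32, 0, 0, 0, -3, 0], [0, 20, 0, 0, 0, -1.7, 0], [0, 0, 0, 0, 0, 0, 0], [0, 0, 0, 0, 0, 0, 0], [0, 0, 0, 0, 0, 0, 0]])

```text
time_s: 28.2
tcp_pos: [636.3, 241.7, 158.0]
tool_rot: [-2.36, -2.071, 0.004]
ft_force: [0.0, -0.1, 0.2]
opening: 28.0
```

```bash
python3 - <<'E'
from h import *
plan((637,239,8),82.5,4)
save("wrist","w22.png",scale=1.5)
E
```

```text
from [636.3 241.7 158. ] yaw 82.5 tilt [-0.003 -0.001 -1.   ] F [ 0.  -0.1  0.2] open 28.0 t 28.2 j6 0.39
[np.float64(-0.7), np.float64(0.3), np.float64(37.5)] 0.01
[np.float64(-0.7), np.float64(0.3), np.float64(37.5)] 0.01
[np.float64(-0.7), np.float64(0.3), np.float64(37.5)] 0.01
[np.float64(-0.7), np.float64(0.3), np.float64(37.5)] 0.01
```

View pics/w22.png

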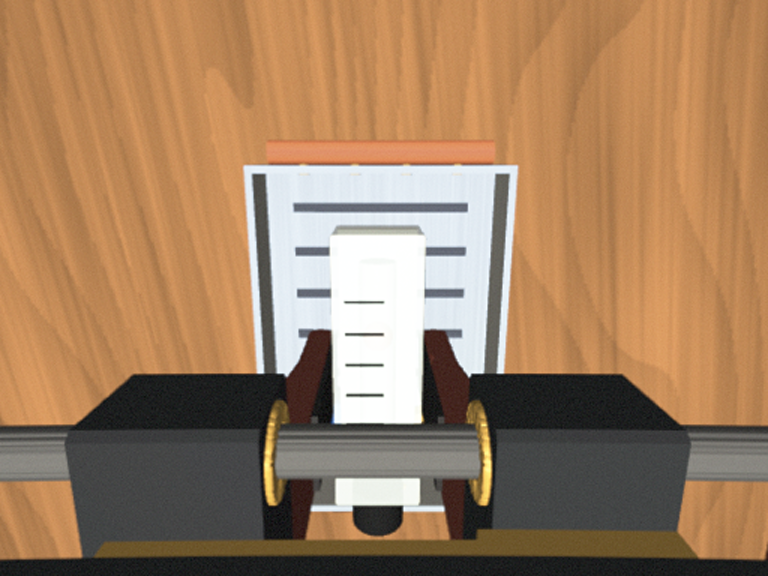

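send_rows(targets=[[-1, 0, 35, 0, 0, 0, 0], [0, 0, 45, 0, 0, 0, 0], [0, 0, 40, 0, 0, 0, 0], [0, 0, 20, 0, 0, 0, 0], [0, 0, 6, 0, 0, 0, 0]])

```text
time_s: 28.75
tcp_pos: [634.8, 240.5, 10.5]
tool_rot: [-2.359, -2.071, 0.008]
ft_force: [0.3, -0.0, -1.1]
opening: 27.8
```

send_rows(targets=[[0, 0, 2, 0, 0, 0, 0], [0, 0, 0, 0, 0, 0, 0], [0, 0, 0, 0, 0, 0, 0]])

```text
time_s: 29.05
tcp_pos: [639.4, 241.3, 13.1]
tool_rot: [2.36, 2.072, 0.004]
ft_force: [-0.1, -0.6, -0.3]
opening: 28.0
```

send_rows(targets=[[0, 0, 3, 0, 0, 0, 0], [0, 0, 3, 0, 0, 0, 0], [0, 0, 1.5, 0, 0, 0, 0], [0, 0, 0, 0, 0, 0, 0], [0, 0, 0, 0, 0, 0, 0]])

```text
time_s: 29.55
tcp_pos: [638.7, 240.9, 5.3]
tool_rot: [2.361, 2.072, 0.002]
ft_force: [-2.4, -0.4, 8.8]
opening: 27.5
```

Contact. Releasing.

send_rows(targets=[[0, 0, 0, 0, 0, 0, 0.5], [0, 0, 0, 0, 0, 0, 0.5], [0, 0, 0, 0, 0, 0, 0.5], [0, 0, -15, 0, 0, 0, 0.5], [0, 0, -35, 0, 0, 0, 0.5]])

```text
time_s: 30.05
tcp_pos: [635.6, 240.0, 51.7]
tool_rot: [-2.359, -2.07, 0.009]
ft_force: [-0.2, -0.1, 0.2]
opening: 43.7
```

send_rows(targets=[[0, 0, -45, 0, 0, 0, 0.5], [0, 0, -45, 0, 0, 0, 0.5], [0, 0, -20, 0, 0, 0, 0.3], [0, 0, 0, 0, 0, 0, 0], [0, 0, 0, 0, 0, 0, 0]])

```text
time_s: 30.55
tcp_pos: [638.1, 240.7, 164.2]
tool_rot: [2.361, 2.072, 0.001]
ft_force: [0.7, 0.3, -1.0]
opening: 23.6
```

```bash
python3 - <<'E'
from h import *
plan((611,-199.5,166),-6,14)
save("wrist","w23.png",scale=1.2)
E
```

```text
from [638.1 240.7 164.2] yaw 82.5 tilt [ 0.001  0.    -1.   ] F [ 0.7  0.3 -1. ] open 23.6 t 30.55 j6 0.39
[np.float64(-31.4), np.float64(2.2), np.float64(-0.1)] 6.32
[np.float64(-31.0), np.float64(5.6), np.float64(-0.1)] 6.32
[np.float64(-30.2), np.float64(9.0), np.float64(-0.1)] 6.32
[np.float64(-29.0), np.float64(12.3), np.float64(-0.1)] 6.32
[np.float64(-27.5), np.float64(15.4), np.float64(-0.1)] 6.32
[np.float64(-25.6), np.float64(18.3), np.float64(-0.1)] 6.32
[np.float64(-23.5), np.float64(21.0), np.float64(-0.1)] 6.32
[np.float64(-21.0), np.float64(23.5), np.float64(-0.1)] 6.32
[np.float64(-18.3), np.float64(25.7), np.float64(-0.1)] 6.32
[np.float64(-15.3), np.float64(27.5), np.float64(-0.1)] 6.32
[np.float64(-12.2), np.float64(29.0), np.float64(-0.1)] 6.32
[np.float64(-8.9), np.float64(30.2), np.float64(-0.1)] 6.32
[np.float64(-5.6), np.float64(31.0), np.float64(-0.1)] 6.32
[np.float64(-2.1), np.float64(31.4), np.float64(-0.1)] 6.32
```

View pics/w23.png

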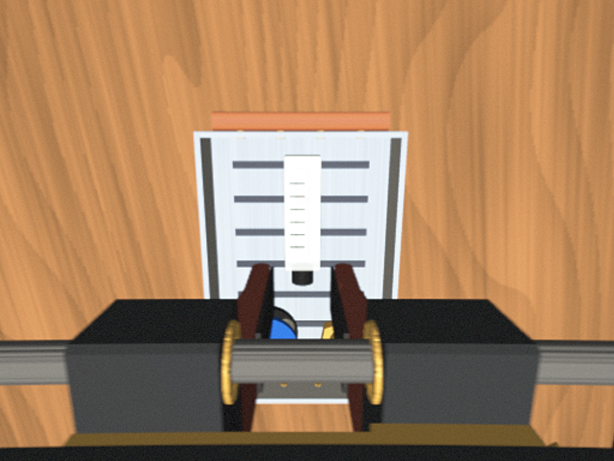

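The flow meter lies flat inside the tray at (302,215), with its knob at (302,277). All three parts are in and let go. Moving the shut gripper above the plunger.

send_rows(targets=[[-20, 1.5, 0, 0, 0, 0, 0], [-40, 3, 0, 0, 0, 0, 0], [-44, 3, 0, 0, 0, 0, 0], [-44, 3, 0, 0, 0, 0, 0], [-44, 3, 0, 0, 0, 0, 0]])

```text
time_s: 31.1
tcp_pos: [624.8, 46.0, 161.9]
tool_rot: [-2.359, -2.071, 0.005]
ft_force: [0.1, -0.3, 0.3]
opening: 0.5
```

send_rows(targets=[[-44, 3, 0, 0, 0, 0, 0], [-44, 3, 0, 0, 0, 0, 0], [-44, 3, 0, 0, 0, 0, 0], [-44, 3, 0, 0, 0, 0, 0], [-40, 3, 0, 0, 0, 0, 0]])

```text
time_s: 31.6
tcp_pos: [611.2, -170.2, 161.9]
tool_rot: [-2.36, -2.069, 0.003]
ft_force: [-0.1, -0.1, -0.3]
opening: 0.3
```

send_rows(targets=[[-32, 2, 0, 0, 0, 0, 0], [0, 0, 0, 0, 0, 0, 0], [0, 0, 0, 0, 0, 0, 0], [0, 0, 0, 0, 0, 0, 0]])

```text
time_s: 32.0
tcp_pos: [610.3, -198.6, 162.7]
tool_rot: [-2.359, -2.071, 0.001]
ft_force: [-0.8, 0.2, 0.5]
opening: 0.1
```

```bash
python3 - <<'E'
from h import *
import pickle
plan((611,-199.5,120),82.5,3)
c=save("wrist","w24.png",scale=1.5)
pickle.dump(c,open("w24.pkl","wb"))
for P in((609.7,-197.5,114),(609.7,-197.5,70)):
  u,v=proj(c,P);print(u*1.5,v*1.5)
t=save("top","t24.png",scale=1.56)
E
```

```text
from [ 610.3 -198.6  162.7] yaw 82.6 tilt [-0.002  0.001 -1.   ] F [-0.8  0.2  0.5] open 0.1 t 32.0 j6 -0.29
[np.float64(-0.3), np.float64(0.3), np.float64(14.2)] 0.02
[np.float64(-0.3), np.float64(0.3), np.float64(14.2)] 0.02
[np.float64(-0.3), np.float64(0.3), np.float64(14.2)] 0.02
378.9391435088039 312.632526375975
378.84327664267994 288.0637337250904
```

View pics/w24.png

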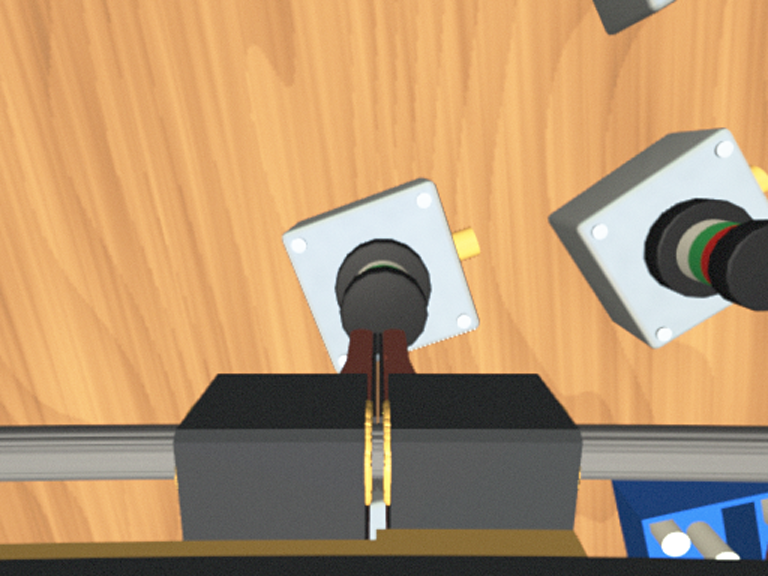

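View pics/t24.png

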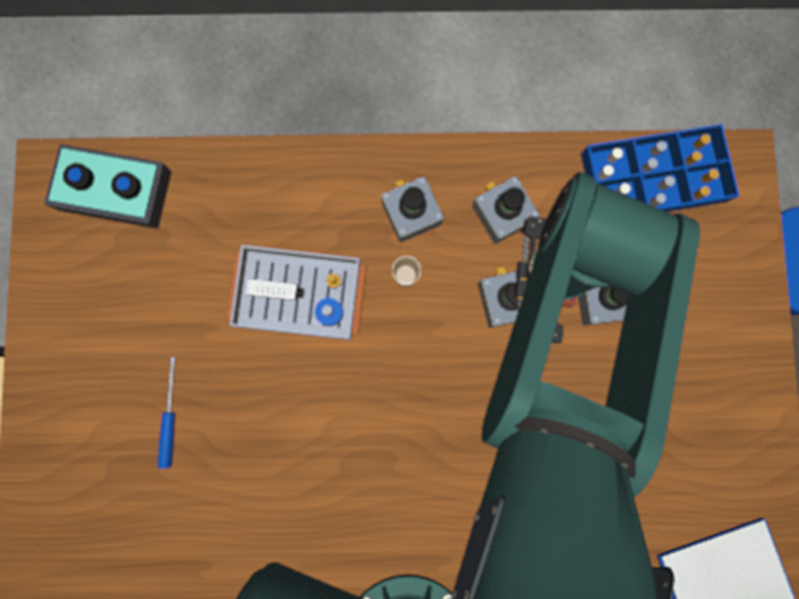

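All three parts show inside the tray in the top view ((272,290), (328,311), (334,280)), and the bystanders have not moved. The plunger head is at (384,311), centred under the fingertips within about 2 mm. Descending in steps.

send_rows(targets=[[0, 1.5, 15, 0, 0, 0, 0], [0, 0, 18, 0, 0, 0, 0], [0, 0, 8, 0, 0, 0, 0], [0, 0, 0, 0, 0, 0, 0], [0, 0, 0, 0, 0, 0, 0]])

```text
time_s: 32.6
tcp_pos: [613.0, -199.3, 122.6]
tool_rot: [-2.36, -2.073, 0.0]
ft_force: [0.3, -0.2, -0.2]
opening: 0.6
```

send_rows(targets=[[0, 0, 3, 0, 0, 0, 0], [0, 0, 3, 0, 0, 0, 0], [0, 0, 0, 0, 0, 0, 0], [0, 0, 0, 0, 0, 0, 0]])

```text
time_s: 33.0
tcp_pos: [612.9, -199.7, 116.9]
tool_rot: [2.361, 2.072, 0.0]
ft_force: [-0.0, 0.4, 0.5]
opening: 0.5
```

send_rows(targets=[[0, 0, 2, 0, 0, 0, 0], [0, 0, 2, 0, 0, 0, 0], [0, 0, 1, 0, 0, 0, 0], [0, 0, 0, 0, 0, 0, 0]])

```text
time_s: 33.4
tcp_pos: [612.7, -199.5, 111.5]
tool_rot: [-2.361, -2.072, 0.0]
ft_force: [-0.1, 0.7, -0.4]
opening: 0.3
```

send_rows(targets=[[0, 0, 1, 0, 0, 0, 0], [0, 0, 1, 0, 0, 0, 0], [0, 0, 0, 0, 0, 0, 0]])

```text
time_s: 33.7
tcp_pos: [613.0, -199.7, 110.0]
tool_rot: [2.361, 2.072, 0.0]
ft_force: [-0.4, 0.6, 2.9]
opening: 0.2
```

send_rows(targets=[[0, 0, 1, 0, 0, 0, 0], [0, 0, 1, 0, 0, 0, 0], [0, 0, 0, 0, 0, 0, 0]])

```text
time_s: 34.0
tcp_pos: [613.0, -199.7, 107.9]
tool_rot: [2.361, 2.072, 0.0]
ft_force: [-0.7, -0.4, 2.3]
opening: 0.6
```

```bash
python3 - <<'E'
from h import *
for _ in range(3):
  c=r.capture("scene");s=r.sense();print(s["tcp_pos"],s["ft_force"])
save("",'s25.png',c,(160,150,230,220),8)
E
```

```text
[ 613.00142499 -199.66965763  107.88915666] [ 0.14731665 -0.38581565  3.50735689]
[ 612.99552528 -199.68142423  107.88118061] [-0.45881075  0.68290425  2.94430522]
[ 612.98003457 -199.69927502  107.87504099] [-1.06792687  0.41254079  3.66664098]
```

View pics/s25.png

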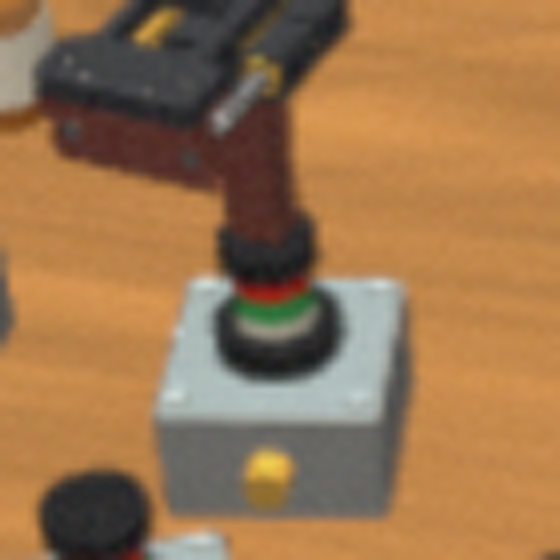

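The fingertips sit centred on the head at (267,235). Contact was at about TCP 110.6, so half travel is at about 95.6.

send_rows(targets=[[0, 0, 2, 0, 0, 0, 0], [0, 0, 2, 0, 0, 0, 0], [0, 0, 2, 0, 0, 0, 0], [0, 0, 1, 0, 0, 0, 0], [0, 0, 0, 0, 0, 0, 0]])

```text
time_s: 34.65
tcp_pos: [613.0, -199.7, 100.7]
tool_rot: [2.361, 2.072, 0.0]
ft_force: [-0.9, 0.3, 6.7]
opening: 0.4
```

send_rows(targets=[[0, 0, 2, 0, 0, 0, 0], [0, 0, 1.5, 0, 0, 0, 0], [0, 0, 1, 0, 0, 0, 0], [0, 0, 0, 0, 0, 0, 0], [0, 0, 0, 0, 0, 0, 0]])

```text
time_s: 35.15
tcp_pos: [613.0, -199.7, 96.6]
tool_rot: [2.361, 2.072, 0.0]
ft_force: [-2.0, 0.8, 8.0]
opening: 0.5
```

```bash
python3 - <<'E'
from h import *
F=[]
for _ in range(6):
  c=r.capture("scene");s=r.sense();F.append(s["ft_force"][2]);
print(s["tcp_pos"],F,s["time_s"])
save("",'s26.png',c,(160,150,230,220),8)
E
```

```text
[ 613.0233486  -199.70480438   96.63224601] [np.float64(6.845523383013582), np.float64(6.619301754528056), np.float64(7.98383386927473), np.float64(7.739195041631488), np.float64(7.6373697089314545), np.float64(7.924221626216974)] 35.45
```

View pics/s26.png

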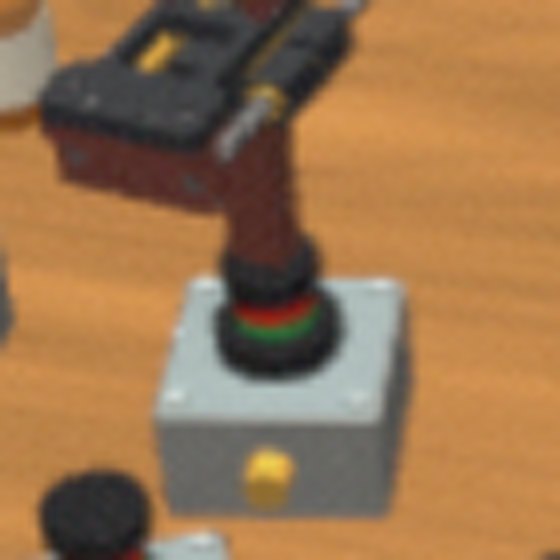

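send_rows(targets=[[0, 0, 1, 0, 0, 0, 0], [0, 0, 0, 0, 0, 0, 0], [0, 0, 0, 0, 0, 0, 0]])

```text
time_s: 35.75
tcp_pos: [613.0, -199.7, 95.7]
tool_rot: [2.361, 2.072, 0.0]
ft_force: [-2.1, 0.1, 8.3]
opening: 0.3
```

```bash
python3 - <<'E'
from h import *
F=[]
for _ in range(8):
  c=r.capture("scene");s=r.sense();F.append(s["ft_force"][2]);
print(s["tcp_pos"],np.mean(F),s["time_s"])
save("",'s27.png',c,(175,165,215,205),14)
save("",'s28.png',c,scale=1.56)
for z in(114,99,70):
  u,v=proj(c,(612,-199.5,z));print(z,(u-175)*14,(v-165)*14)
E
```

```text
[ 613.03714511 -199.6903786    95.68122994] 7.509863075425413 36.15
114 234.57388392494045 178.28019403721726
99 241.59317205124484 232.16452442717025
70 254.93640463942654 334.3570368033236
```

View pics/s27.png

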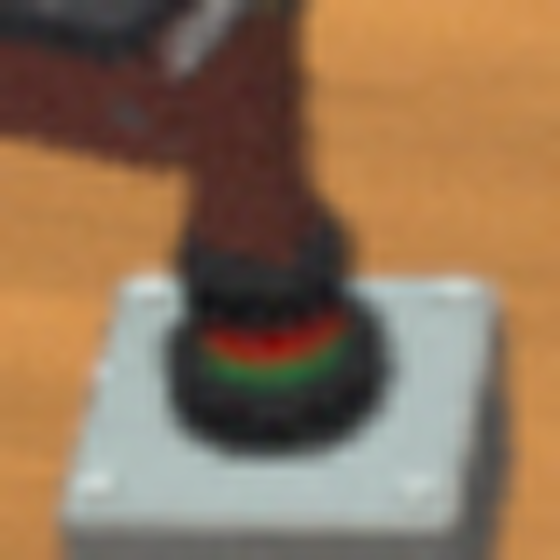

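View pics/s28.png

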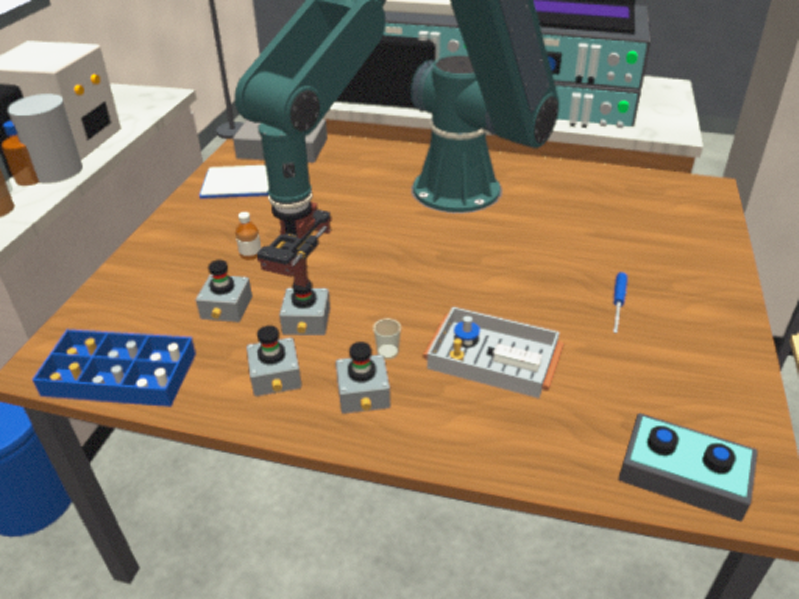

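```bash
python3 - <<'E'
from h import *
c=r.capture("scene");C=-c["R"].T@c["t"]
p=np.array([613,-199.5]);d=C[:2]-p;d/=np.linalg.norm(d);f=p+16*d
for z in(70,75,80,85):
  u,v=proj(c,(*f,z));print(z,round((u-175)*14),round((v-165)*14))
im=c["image"];u0=int(round(proj(c,(*f,75))[0]))
for uu in(u0,u0+1):
  print(uu,[(v,tuple(im[v,uu])) for v in range(185,197)])
print(r.sense()["ft_force"],r.sense()["time_s"])
E
```

```text
70 259 380
75 257 363
80 254 345
85 252 327
193 [(185, (np.uint8(39), np.uint8(38), np.uint8(42))), (186, (np.uint8(36), np.uint8(33), np.uint8(39))), (187, (np.uint8(32), np.uint8(29), np.uint8(32))), (188, (np.uint8(61), np.uint8(26), np.uint8(28))), (189, (np.uint8(116), np.uint8(28), np.uint8(24))), (190, (np.uint8(134), np.uint8(48), np.uint8(32))), (191, (np.uint8(73), np.uint8(88), np.uint8(47))), (192, (np.uint8(46), np.uint8(75), np.uint8(55))), (193, (np.uint8(40), np.uint8(41), np.uint8(40))), (194, (np.uint8(42), np.uint8(42), np.uint8(45))), (195, (np.uint8(29), np.uint8(31), np.uint8(30))), (196, (np.uint8(39), np.uint8(42), np.uint8(42)))]
194 [(185, (np.uint8(38), np.uint8(41), np.uint8(38))), (186, (np.uint8(30), np.uint8(31), np.uint8(31))), (187, (np.uint8(29), np.uint8(25), np.uint8(28))), (188, (np.uint8(62), np.uint8(22), np.uint8(25))), (189, (np.uint8(125), np.uint8(33), np.uint8(31))), (190, (np.uint8(131), np.uint8(50), np.uint8(26))), (191, (np.uint8(68), np.uint8(92), np.uint8(48))), (192, (np.uint8(47), np.uint8(77), np.uint8(52))), (193, (np.uint8(47), np.uint8(48), np.uint8(46))), (194, (np.uint8(44), np.uint8(44), np.uint8(43))), (195, (np.uint8(35), np.uint8(32), np.uint8(34))), (196, (np.uint8(39), np.uint8(40), np.uint8(42)))]
[-2.05040697  0.47202083  8.57078546] 36.2
```

Force (7.5 to 8.5 N), tip position (about 14.9 mm) and the band picture (about 14 mm) agree on roughly half travel. I'll add one 0.5 mm nudge and then hand in.

send_rows(targets=[[0, 0, 0.5, 0, 0, 0, 0], [0, 0, 0, 0, 0, 0, 0], [0, 0, 0, 0, 0, 0, 0], [0, 0, 0, 0, 0, 0, 0]])

```text
time_s: 36.6
tcp_pos: [613.0, -199.7, 95.2]
tool_rot: [2.361, 2.072, 0.0]
ft_force: [-1.7, -0.6, 8.8]
opening: 0.4
```

```bash
python3 - <<'E'
from h import *
s=r.sense();print(s["tcp_pos"],s["ft_force"],s["time_s"])
print(r.sign_off())
E
```

```text
[ 613.02697357 -199.68402167   95.20117369] [-1.71461637 -0.59545215  8.75069017] 36.6
the job is handed in; nothing more can be done
None
```

I put the fitting, rotor and flow meter in the drying tray and let go of each. Then I pressed the plunger of the valve nearest the base with the shut fingers and handed in at 36.6 s while still holding it.

**Last checks**
- **Tray:** the top and scene pictures showed all three parts inside, clear of the rim. The beaker, screwdriver and bottle had not visibly moved.
- **Plunger travel by position:** about 15.4 mm at hand-in, measured from where the fingers first touched the head.
- **Plunger travel by force:** 8.8 N at the last reading, about half travel. The readings just before the last 0.5 mm nudge averaged 7.5 N, which suggests 13.5 to 14 mm.
- **Plunger travel by picture:** about half or slightly more of the green band was showing, roughly 14 mm, also before the nudge. It is coarse at that pixel size, and I took no picture after the nudge.

**What went wrong on the way**
- **Fingertip position:** the fingertips are about 3 mm behind the reported TCP, not 22 mm ahead of it as the text says. I found this by touching the bench and corrected for it.
- **Missed grasps:** before that, the first grasp of the fitting and the first grasp of the rotor slipped off. Both parts stayed standing and nothing was knocked over.

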